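# Settle the three-ball gauging stage and load the bushing

### The arm

A 6-joint arm with a two-finger parallel gripper is mounted at the origin on the work surface. World frame = base frame: x ahead of the robot, y to its left, z up, the work surface at z = 0. Lengths are in m, angles in degrees, forces in N, time in s.
With the tool pointing down it reaches from about 0.3 to 0.825 m from the base axis. Payload 5.4 kg.
Tool frame: the origin (TCP) lies midway between the tips of the shut fingers; the grasp point (between the pads) lies 19 mm behind it; z points along the fingers, y is the direction in which the jaws open and shut (so a half turn about z gives the same grasp; the last joint's range is limited). The gripper opens to 92 mm and grips with 3 to 60 N. Pads are 20 mm wide; open, the fingers measure 128 mm over their backs; the gripper's body (75 mm by 189 mm) begins 69 mm behind the grasp point.
Start: joints at [59.983, 9.076, 91.501, -0, 79.423, -12.038], TCP at [0.177, 0.547, 0.215] pointing down, gripper open.
Joint ranges: [-166.64, 166.64], [-54.1, 131.32], [10.49, 154.53], [-73.88, 253.88], [9.74, 151.15], [-171.62, 171.62]. Speed limits (degrees/s): [147.25, 147.25, 180, 180, 180, 180].

### API

Orientations are given as [roll, pitch, yaw] about the fixed x, y, z axes, in that order (R = Rz(yaw) Ry(pitch) Rx(roll)).
In Python, from plant import read_state, imaging, env gives the robot as it stands.
- The arm moves only by the tool send_rows, never from a script. Its argument "steps" is a list of rows, each an object of numbers: "dx", "dy", "dz": the shift along the tool's x, y, z scaled (see below); "roll": the turn about the tool's z scaled (see below). A call has 1 to 10 rows; each row is the pose to reach, as a shift and turn from the pose commanded when the call began, along the tool's axes at that moment; what a row does not reach only later rows make up. The controller multiplies each number of a shift by 0.12 m and each number of a turn by 90 degrees. A row lasts 1/10 s, in which the tool goes at most 50 mm and 8.59 degrees, less where a joint would pass 70% of its speed; a pose out of reach is approached as far as the arm can. A call with a number of a shift or a turn outside -1 to 1 is refused whole. A call with a gripper value outside its range is refused whole. "gripper" is the opening, from 0 (shut) to 1 (fully open), set as the call begins (left out, the last holds). The fingers move at their own pace and stop on an object; the grip force is fixed at half the most. Time passes only in rows, so rows that repeat a pose let the fingers close. It gives the time, the measured TCP pose, the force and the opening at its end, in the units of the state.
- read_state(): the state, without advancing time (a new reading comes with each control period).
- imaging.get_image(name): name is "scene" or "side" or "wrist"; returns the picture (420x560x3 uint8, blue, green, red); there is no depth.
- imaging.calibration(name): a dict with "camera_matrix" (3x3 intrinsics, pixels), "T" (4x4, takes a point from camera to world coordinates). Camera axes: x right, y down, z forward; pixel columns grow to the right and rows downward; lengths in m; the calibration is good to about 2 mm. The wrist camera is an equidistant fisheye: a pixel r from the principal point sees the ray r / f radians off the axis. A picture is of the moment at which its call begins: read the wrist's pose just before it. calibration takes no time and is no camera call; for the wrist camera it gives the pose at the moment of the call.
- env.hand_in(): hands the job in, once; it reports no verdict.
The state is a dict: "clock": time; "joint_pos": joint angles; "dq": joint speeds; "joint_torque": joint torques, N m; "eef_pos": TCP position; "eef_rot": TCP orientation; "contact_force": force on the tool from outside, world axes, zero at the start; "wrist_torque": the same for the moment, N m; "grip_width": finger opening in m.
Only numpy, scipy, OpenCV 4.12 (cv2) and the standard library are available. Lean on these libraries where they do the work, as an engineer would, in place of code of your own. Each camera call takes 0.05 s, during which the arm holds its last target.

### The job

Pick up the three-footed gauging stage by its square tang, set it gently on the green base with its ball feet fully home in the seats - the red-dotted foot in the cone, the others in the groove and on the flat - and let go of it. Then slip the ceramic-lined brass bushing, flange down, over the stage's spigot until it sits flat on the stage, set down gently too, and leave the spool, the washer, the dome cap and the brush where they are.

Things in the scene. Friction and masses are not known exactly. Their poses are not given: they have to be found in the camera images.
- stage: Gauging stage, 0.53 kg +-20%: three-armed aluminium spider, underside 12 mm, flat top 22 mm above the origin, hub 80 mm wide, on three polished 16 mm balls. Starts upright on a 4 mm cork pad. Origin: on the spigot's axis, level with the balls' lowest points. x: along the long arm (red dot, cone ball, 62 mm out); short arms (balls 46 mm out) at +125 deg (groove) and -125 deg (flat); z up.
- base: Green three-armed kinematic base, 14 mm thick, screwed to the bench. Origin: on the bench at its centre. x: along the long arm to the cone (small red dot inside of it); groove at +125 deg, flat at -125 deg; z up. Bright steel seats 36 mm wide; cone and groove 90 deg, mouths 22 mm wide, tops at 31 mm. Seated, the stage has the base's x, y and yaw, its origin 23.3 mm above the base's.
- foot_cone (a point): Centre of the stage's ball under the red-dotted long arm, the ball for the cone. Arm ends are 30 mm wide.
- foot_groove (a point): centre of the stage's ball for the groove
- foot_flat (a point): centre of the stage's ball for the flat
- seat_cone (a point): Where the centre of the ball lies when fully home in the cone, 31.3 mm above the bench. Balls slide easily down into the seats.
- seat_groove (a point): where the centre of the ball lies when fully home in the groove, 31.3 mm above the bench; the groove runs towards the cone
- seat_flat (a point): Where the centre of the ball lies when resting on the flat, 31.3 mm above the bench (the flat itself is at 23.3 mm).
- tang (a point): Middle of the dark steel square lifting tang, 51 mm above the stage's origin; 14 x 14 mm, 26 mm tall (38 to 64 mm above the origin), flats facing the stage's x and y. Below it the spigot is round, 22 mm in diameter, from 22 to 38 mm above the origin, with a 1.4 mm chamfer at its top.
- stage_top (a point): Point on the spigot's axis level with the stage's flat top, 22 mm above the stage's origin, where the bushing's underside must come to rest; axes as the stage's.
- bushing: Flanged brass bushing with a white ceramic liner, 0.3 kg +-20%, standing flange down on the bench in the row of parts. Origin: centre of its underside. Flange 54 mm in diameter, 5 mm thick, at the bottom; body 44 mm in diameter from 5 to 40 mm above the origin; through bore 25 mm in diameter; z up along the bore.
- spool: Red lacquered spacer spool, 42 mm in diameter, 50 mm tall, upright in the row; origin at the centre of its underside. A bystander.
- washer: Chromed steel thrust washer, 48 mm outside, 25 mm bore, 5 mm thick, flat in the row; origin at the centre of its underside. A bystander.
- dome_cap: Copper dome cap with a small brass collar on top, 52 mm in diameter, 34 mm tall, in the row; origin at the centre of its underside. A bystander.
- brush: Bench brush, about 170 mm long, lying left of the row; origin near the middle of its length. A bystander.

How it is judged:
By the outcome, as a careful person would: the job done as asked, in the order asked, and still so for the second after the job is handed in, with the robot touching nothing.
It also fails if it takes over 67 s, if anything falls off the work surface, if the arm or the gripper's body presses on something with over 40 N, if the wrist force passes 120 N, or if a joint passes its speed limit or range.

## Working session

There is one attempt and no reset: what is moved stays moved. The work goes in short steps, Python scripts to look and compute and a tool call to move; the robot and the scene stay as the last step left them, time stands still between calls to the robot, and variables do not carry over. Pictures are saved under pics/ and viewed, and the job is handed in when it is done.

Besides the shell and the picture viewer there is one more tool, called as a command line: name --argument value ..., lists and objects as JSON in quotes. send_rows: Moves the arm, as the interface text tells. Shifts and turns lie within -1 to 1; 1 stands for 0.12 m of shift or 90 degrees of turn. Its arguments: {"type":"object","properties":{"steps":{"type":"array"},"gripper":{"type":"number"}},"required":["steps"]}

```bash
ls; mkdir -p pics; python3 - <<'E'
from plant import read_state, imaging, env
import cv2
print(read_state())
for n in ["scene","side","wrist"]:
    c=imaging.calibration(n); print(n,c)
    cv2.imwrite(f"pics/{n}0.png",imaging.get_image(n))
E
```

```text
pics
{'clock': 0.0, 'joint_pos': array([ 5.99831264e+01,  9.11332955e+00,  9.15707032e+01, -1.48795006e-03,
        7.94206746e+01, -1.20392744e+01]), 'dq': array([ 0.10999381, -0.01118562, -0.0536217 ,  0.00145027,  0.03662605,
       -0.01883676]), 'joint_torque': array([-5.79284460e-04, -3.85573733e+01, -3.22112346e+01,  7.00432272e-02,
        3.77908233e-02, -1.24151170e-04]), 'eef_pos': array([0.17720204, 0.54637562, 0.21362509]), 'eef_rot': array([-1.79897291e+02, -2.04100762e-02,  1.62022657e+02]), 'contact_force': array([ 0.05174691, -0.20435323, -0.06954989]), 'wrist_torque': array([ 0.02420128, -0.00838445, -0.01794508]), 'grip_width': 0.09185342301922668}
scene {'camera_matrix': array([[546.49565165,   0.        , 277.59505073],
       [  0.        , 546.49565165, 212.92732314],
       [  0.        ,   0.        ,   1.        ]]), 'T': array([[ 0.57216445,  0.60975346, -0.5484784 ,  1.16541604],
       [ 0.8200338 , -0.41462924,  0.39449608, -0.40729261],
       [ 0.01313017, -0.67548746, -0.73725456,  0.92333906],
       [ 0.        ,  0.        ,  0.        ,  1.       
[... 164 characters left out ...]
 ,   1.        ]]), 'T': array([[-0.9952016 , -0.08257751,  0.05248557,  0.47902354],
       [-0.09640425,  0.73579802, -0.67030403,  0.70877994],
       [ 0.01673326, -0.67214747, -0.74022819,  0.77797019],
       [ 0.        ,  0.        ,  0.        ,  1.        ]])}
wrist {'camera_matrix': array([[325.1922621 ,   0.        , 275.90326399],
       [  0.        , 325.1922621 , 207.66185231],
       [  0.        ,   0.        ,   1.        ]]), 'T': array([[ 0.30857211,  0.91686943,  0.25324632,  0.10591412],
       [ 0.95119912, -0.29691113, -0.08404774,  0.56897096],
       [-0.00186915,  0.26682246, -0.96374389,  0.38272356],
       [ 0.        ,  0.        ,  0.        ,  1.        ]])}
```

View pics/scene0.png

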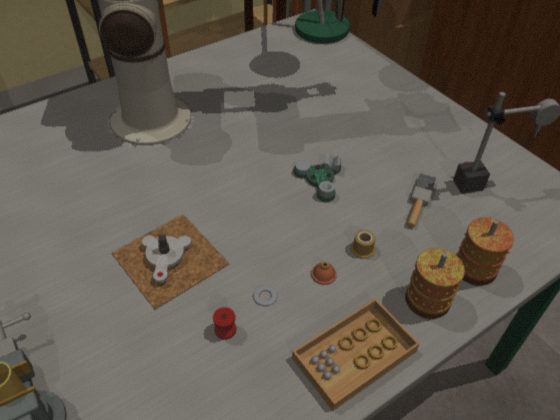

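View pics/side0.png

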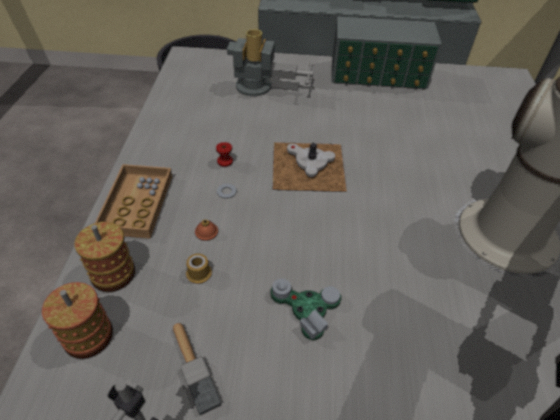

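View pics/wrist0.png

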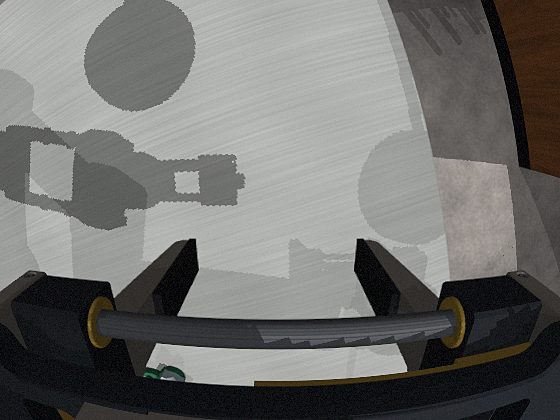

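```bash
cat > h.py <<'E'
import numpy as np, cv2
from plant import read_state, imaging, env
def ray(name,px,cal=None):
    c=cal or imaging.calibration(name); K=c["camera_matrix"];T=c["T"]
    x=(px[0]-K[0,2])/K[0,0]; y=(px[1]-K[1,2])/K[1,1]
    if name=="wrist":
        r=np.hypot(x,y); d=np.array([np.sin(r)*x/max(r,1e-9),np.sin(r)*y/max(r,1e-9),np.cos(r)])
    else: d=np.array([x,y,1.])
    d=T[:3,:3]@d
    return T[:3,3],d/np.linalg.norm(d)
def onz(name,px,z,cal=None):
    o,d=ray(name,px,cal); return o+d*(z-o[2])/d[2]
def proj(name,P,cal=None):
    c=cal or imaging.calibration(name); K=c["camera_matrix"];T=c["T"]
    p=T[:3,:3].T@(np.asarray(P,float)-T[:3,3])
    if name=="wrist":
        r=np.hypot(p[0],p[1]); th=np.arctan2(r,p[2]); x,y=p[0]/r*th,p[1]/r*th
    else: x,y=p[0]/p[2],p[1]/p[2]
    return np.array([K[0,0]*x+K[0,2],K[1,1]*y+K[1,2]])
def crop(img,x0,y0,x1,y1,s,fn):
    cv2.imwrite(fn,cv2.resize(img[y0:y1,x0:x1],None,fx=s,fy=s,interpolation=cv2.INTER_CUBIC))
E
python3 - <<'E'
from h import *
for n,L in [("scene",dict(tang=((163,238),.055),dot=((159,274),.02),bush=((364,239),.04),base=((320,176),.014),spool=((225,316),.05),brush=((420,200),.01))),
 ("side",dict(tang=((313,148),.055),dot=((293,148),.02),bush=((198,262),.04),base=((308,305),.014),spool=((225,147),.05),brush=((190,360),.01)))]:
    for k,(p,z) in L.items(): print(n,k,onz(n,p,z).round(3))
a=cv2.imread("pics/scene0.png");b=cv2.imread("pics/side0.png")
crop(a,280,140,390,270,5,"pics/s_a.png");crop(a,105,210,235,305,6,"pics/s_b.png")
crop(b,260,270,350,345,8,"pics/d_a.png");crop(b,265,135,355,200,8,"pics/d_b.png")
E
```

```text
scene tang [ 0.444 -0.178  0.055]
scene dot [ 0.496 -0.219  0.02 ]
scene bush [0.672 0.173 0.04 ]
scene base [0.447 0.233 0.014]
scene spool [ 0.673 -0.168  0.05 ]
scene brush [0.639 0.379 0.01 ]
side tang [ 0.447 -0.183  0.055]
side dot [ 0.497 -0.22   0.02 ]
side bush [0.662 0.181 0.04 ]
side base [0.439 0.24  0.014]
side spool [ 0.665 -0.167  0.05 ]
side brush [0.641 0.371 0.01 ]
```

View pics/s_a.png

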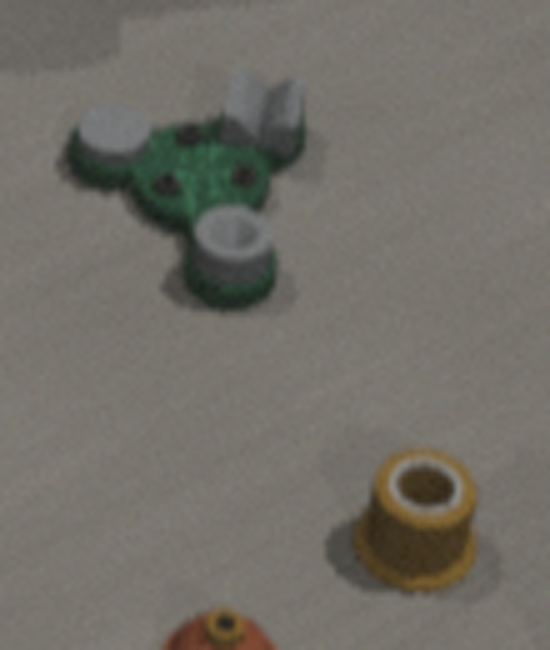

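View pics/s_b.png

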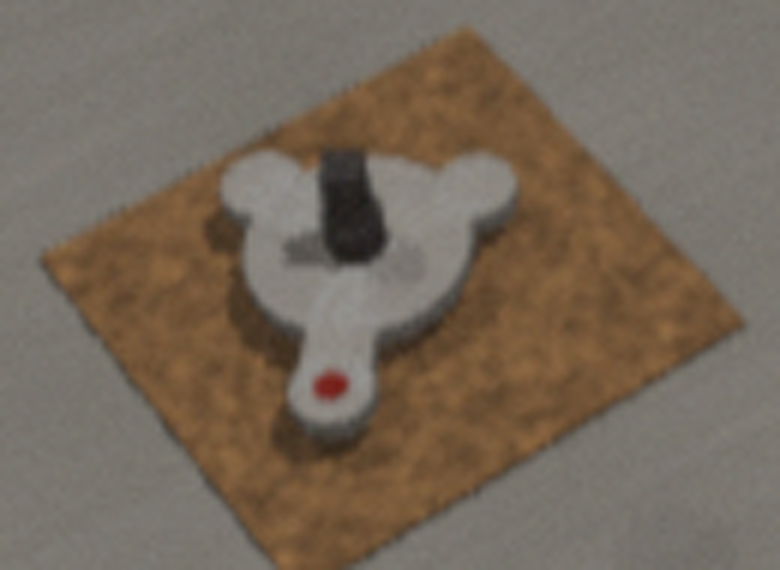

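View pics/d_a.png

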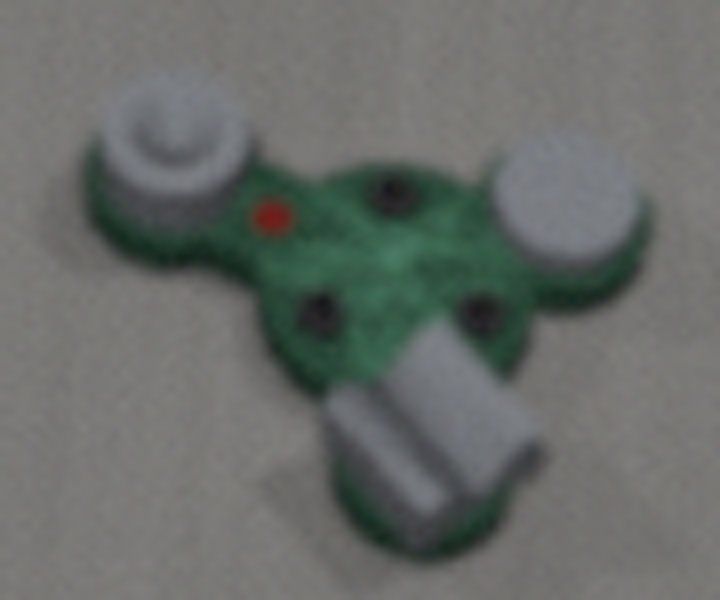

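View pics/d_b.png

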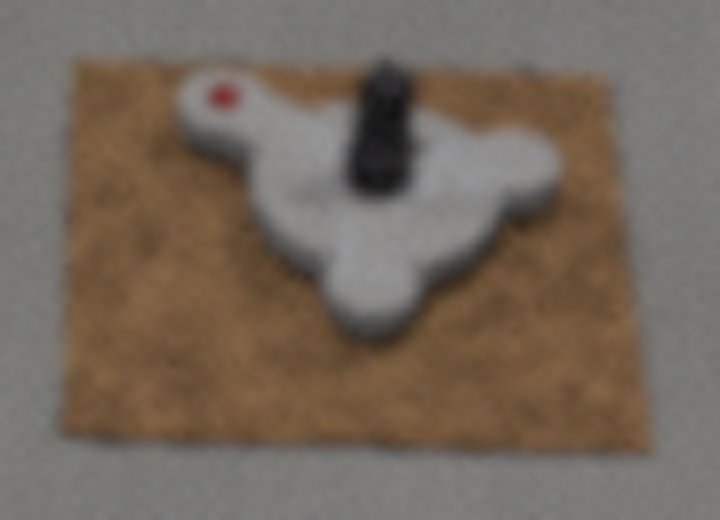

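```bash
python3 - <<'E'
from h import *
f=lambda p,o,s:((p[0]+.5)/s+o[0]-.5,(p[1]+.5)/s+o[1]-.5)
S=lambda p:f(p,(280,140),5); B=lambda p:f(p,(105,210),6); D=lambda p:f(p,(260,270),8); E=lambda p:f(p,(265,135),8)
def show(k,n,px,z): print(k,n,np.round(px,1),onz(n,px,z).round(4))
show("cone","scene",S((234,232)),.031);show("cone","side",D((174,132)),.031)
show("flat","scene",S((115,130)),.0233);show("flat","side",D((570,198)),.0233)
show("bdot","side",D((272,216)),.014)
show("bushtop","scene",S((426,487)),.04)
show("tangtop","scene",B((342,158)),.068);show("tangtop","side",E((388,70)),.068)
show("dot","scene",B((331,385)),.026);show("dot","side",E((223,96)),.026)
show("armA","scene",B((262,188)),.026);show("armB","scene",B((482,188)),.026)
show("armB?","side",E((515,160)),.026);show("arm?","side",E((372,285)),.026)
c=imaging.calibration("wrist");s=read_state()
print(proj("wrist",s["eef_pos"]),proj("wrist",s["eef_pos"]-[0,0,.1]),proj("wrist",s["eef_pos"]-[0,0,.2]))
from scipy.spatial.transform import Rotation as R
Rt=R.from_euler("xyz",s["eef_rot"],degrees=True).as_matrix();print(Rt.round(3))
print("cam in tool",Rt.T@(c["T"][:3,3]-s["eef_pos"]),Rt.T@c["T"][:3,:3])
E
```

```text
cone scene [326.4 186. ] [0.4957 0.2125 0.031 ]
cone side [281.3 286.1] [0.4929 0.2137 0.031 ]
flat scene [302.6 165.6] [0.4021 0.2137 0.0233]
flat side [330.8 294.3] [0.3962 0.2172 0.0233]
bdot side [293.6 296.6] [0.4675 0.2241 0.014 ]
bushtop scene [364.8 237. ] [0.6685 0.1783 0.04  ]
tangtop scene [161.6 235.9] [ 0.4483 -0.1814  0.068 ]
tangtop side [313.1 143.3] [ 0.4479 -0.1845  0.068 ]
dot scene [159.8 273.8] [ 0.5006 -0.2185  0.026 ]
dot side [292.4 146.6] [ 0.4986 -0.2179  0.026 ]
armA scene [148.2 240.9] [ 0.4097 -0.1998  0.026 ]
armB scene [184.9 240.9] [ 0.4533 -0.1358  0.026 ]
armB? side [328.9 154.6] [ 0.4044 -0.197   0.026 ]
arm? side [311.1 170.2] [ 0.4474 -0.1327  0.026 ]
[277.42198686 255.30945531] [277.09460475 208.00301092] [276.92822013 184.84522062]
[[-0.951  0.309 -0.001]
 [ 0.309  0.951 -0.001]
 [ 0.    -0.001 -1.   ]]
cam in tool [ 0.07483831 -0.00083142 -0.16896391] [[ 1.21058590e-04 -9.63655256e-01 -2.67148896e-01]
 [ 9.99999968e-01  1.76116603e-04 -1.82134777e-04]
 [ 2.22564492e-04 -2.67148865e-01  9.63655247e-01]]
```

send_rows --steps '[{"dx":-0.95,"dy":-0.59},{"dx":-0.95,"dy":-0.59},{"dx":-0.95,"dy":-0.59}]'

```text
invalid input
```

send_rows --steps '[{"dx":-0.95,"dy":-0.59},{"dx":-0.95,"dy":-0.59},{"dx":-0.95,"dy":-0.59}]'

```text
invalid input
```

send_rows --steps '[{"dx":-0.95,"dy":-0.59,"roll":0.08},{"dx":-0.95,"dy":-0.59,"roll":0.08},{"dx":-0.95,"dy":-0.59,"roll":0.08},{"dx":-0.95,"dy":-0.59,"roll":0.08},{"dx":-0.95,"dy":-0.59,"roll":0.08}]'

```text
invalid input
```

```bash
cat > look.py <<'E'
import sys,pickle
from h import *
tag=sys.argv[1]; n=sys.argv[2] if len(sys.argv)>2 else "wrist"
c=imaging.calibration(n); s=read_state(); im=imaging.get_image(n)
cv2.imwrite(f"pics/{tag}.png",im); pickle.dump((c,s),open(f"pics/{tag}.pkl","wb"))
print(s["clock"],s["eef_pos"],s["eef_rot"],s["contact_force"],s["grip_width"],abs(s["dq"]).max())
E
python3 look.py w1
```

```text
0.15 [0.1772553  0.54648548 0.21386097] [-1.79919443e+02 -1.65139790e-02  1.62019791e+02] [-0.06736851  0.28921808 -0.24517522] 0.09189576927394864 0.19161421096316372
```

View pics/w1.png

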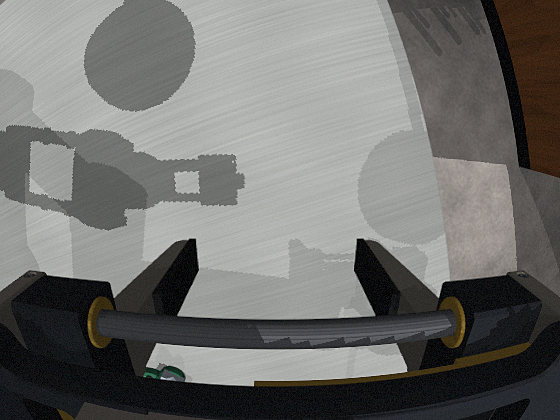

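send_rows --steps '[{"dx":-0.95,"dy":-0.59,"dz":0,"roll":0},{"dx":-0.95,"dy":-0.59,"dz":0,"roll":0},{"dx":-0.95,"dy":-0.59,"dz":0,"roll":0}]'

```text
clock: 0.5
eef_pos: [0.2651, 0.4424, 0.2143]
eef_rot: [-180.0, 0.0, 162.0]
contact_force: [-0.2, 0.5, 0.1]
grip_width: 0.0916
```

send_rows --steps '[{"dx":-0.95,"dy":-0.59,"dz":0,"roll":0},{"dx":-0.95,"dy":-0.59,"dz":0,"roll":0},{"dx":-0.95,"dy":-0.59,"dz":0,"roll":0}]'

```text
clock: 0.8
eef_pos: [0.3521, 0.3396, 0.2145]
eef_rot: [-180.0, 0.0, 161.9]
contact_force: [0.4, 1.2, -0.3]
grip_width: 0.092
```

send_rows --steps '[{"dx":-0.95,"dy":-0.59,"dz":0,"roll":0.08},{"dx":-0.95,"dy":-0.59,"dz":0,"roll":0.08},{"dx":-0.95,"dy":-0.59,"dz":0,"roll":0.08},{"dx":-0.95,"dy":-0.59,"dz":0,"roll":0.08},{"dx":-0.95,"dy":-0.59,"dz":0,"roll":0.08}]'

```text
clock: 1.3
eef_pos: [0.4372, 0.2391, 0.2144]
eef_rot: [-180.0, -0.1, 154.7]
contact_force: [-0.4, -0.4, -0.5]
grip_width: 0.0918
```

```bash
python3 look.py w2
```

```text
1.3 [0.43715928 0.23906674 0.2143648 ] [-1.79994375e+02 -5.17315133e-02  1.54725438e+02] [-0.40304571 -0.37725637 -0.50107151] 0.09179449314329956 2.177935145865447
```

View pics/w2.png

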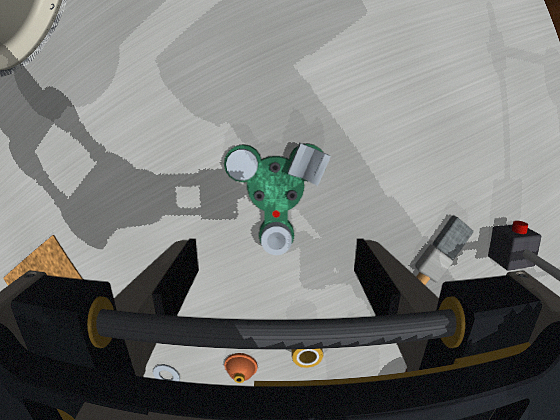

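```bash
python3 - <<'E'
from h import *
im=cv2.imread("pics/w2.png"); crop(im,210,130,345,260,6,"pics/w2c.png")
E
```

```text
(no output)
```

View pics/w2c.png

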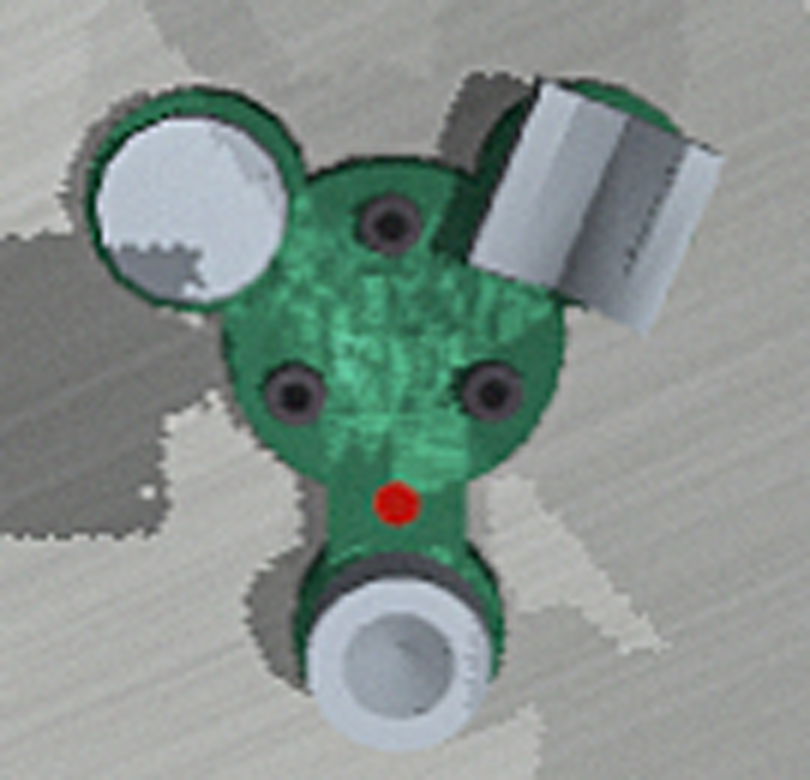

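```bash
cat > base.py <<'E'
from h import *
import pickle
from scipy.optimize import least_squares
c,s=pickle.load(open("pics/w2.pkl","rb"))
f=lambda p:((p[0]+.5)/6+210-.5,(p[1]+.5)/6+130-.5)
u=lambda r,a:r*np.array([np.cos(np.radians(a)),np.sin(np.radians(a))])
F=[("cone",(401,664),.031,u(.062,0)),("flat",(192,209),.0233,u(.046,-125)),("groove",(593,208),.031,u(.046,125)),("bolts",(392.5,337),.014,u(0,0))]
W=[]
for k,p,z,m in F:
    w=onz("wrist",f(p),z,c); W.append(w[:2]); print(k,np.round(f(p),1),w.round(4))
w=onz("wrist",f((397,503)),.014,c);print("dot",w)
def fit(idx):
    def res(q):
        R=np.array([[np.cos(q[2]),-np.sin(q[2])],[np.sin(q[2]),np.cos(q[2])]])
        return np.concatenate([W[i]-q[:2]-R@F[i][3] for i in idx])
    r=least_squares(res,[.437,.238,-.4]); print(idx,r.x[:2].round(4),np.degrees(r.x[2]).round(2),(r.fun*1000).round(1))
fit([0,1,2,3]);fit([0,1]);fit([0,2]);fit([0,1,2])
E
python3 base.py
```

```text
cone [276.4 240.2] [0.4931 0.2123 0.031 ]
flat [241.6 164.4] [0.3975 0.2143 0.0233]
groove [308.4 164.2] [0.428  0.2818 0.031 ]
bolts [275.  185.8] [0.4374 0.2368 0.014 ]
dot [0.46794849 0.22335456 0.014     ]
[0, 1, 2, 3] [0.4369 0.2373] -24.08 [-0.4  0.4  0.1  0.7 -0.2 -0.7  0.5 -0.4]
[0, 1] [0.4368 0.2378] -24.29 [-0.2  0.   0.2 -0. ]
[0, 2] [0.4367 0.237 ] -23.74 [-0.3  0.3  0.3 -0.3]
[0, 1, 2] [0.4367 0.2374] -24.09 [-0.2  0.2  0.3  0.6 -0.  -0.8]
```

send_rows --steps '[{"dx":-0.395,"dy":-0.785,"dz":0,"roll":0},{"dx":-0.395,"dy":-0.785,"dz":0,"roll":0},{"dx":-0.395,"dy":-0.785,"dz":0,"roll":0}]'

```text
clock: 1.65
eef_pos: [0.4396, 0.1316, 0.2145]
eef_rot: [-179.9, 0.0, 154.7]
contact_force: [-0.5, 0.0, 0.5]
grip_width: 0.0918
```

send_rows --steps '[{"dx":-0.395,"dy":-0.785,"dz":0,"roll":0},{"dx":-0.395,"dy":-0.785,"dz":0,"roll":0},{"dx":-0.395,"dy":-0.785,"dz":0,"roll":0}]'

```text
clock: 1.95
eef_pos: [0.4429, 0.0261, 0.2147]
eef_rot: [-180.0, 0.1, 154.6]
contact_force: [-0.1, 1.8, -0.3]
grip_width: 0.092
```

send_rows --steps '[{"dx":-0.395,"dy":-0.785,"dz":0,"roll":0},{"dx":-0.395,"dy":-0.785,"dz":0,"roll":0},{"dx":-0.395,"dy":-0.785,"dz":0,"roll":0}]'

```text
clock: 2.25
eef_pos: [0.446, -0.0791, 0.2148]
eef_rot: [-180.0, 0.0, 154.7]
contact_force: [-0.5, 0.6, 0.2]
grip_width: 0.092
```

send_rows --steps '[{"dx":-0.395,"dy":-0.785,"dz":0,"roll":0.1},{"dx":-0.395,"dy":-0.785,"dz":0,"roll":0.1},{"dx":-0.395,"dy":-0.785,"dz":0,"roll":0.1},{"dx":-0.395,"dy":-0.785,"dz":0,"roll":0.1},{"dx":-0.395,"dy":-0.785,"dz":0,"roll":0.1}]'

```text
clock: 2.75
eef_pos: [0.4489, -0.18, 0.2144]
eef_rot: [179.9, -0.1, 146.0]
contact_force: [-0.4, 0.2, -0.1]
grip_width: 0.0921
```

```bash
python3 look.py w3; python3 - <<'E'
from h import *
im=cv2.imread("pics/w3.png"); crop(im,205,120,345,260,5.5,"pics/w3c.png")
E
```

```text
2.75 [ 0.44890941 -0.17995033  0.21437436] [ 1.79943115e+02 -5.59193135e-02  1.45954709e+02] [-0.43194498  0.21949444 -0.06566373] 0.09210933665114687 0.4175763438450693
```

View pics/w3.png

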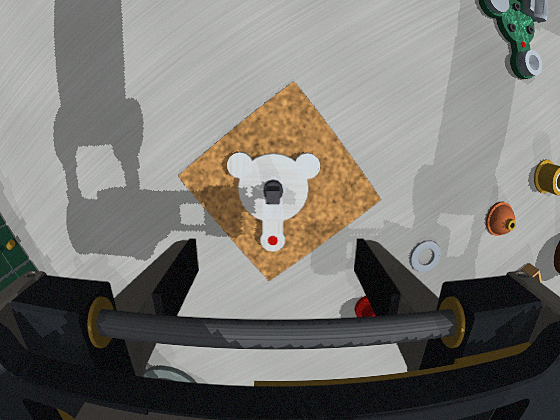

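View pics/w3c.png

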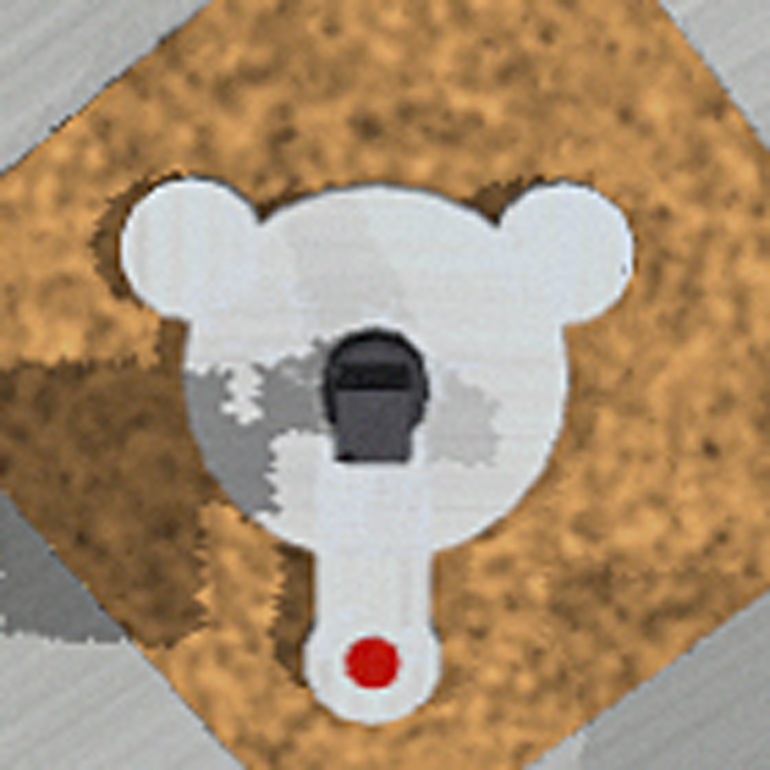

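```bash
cat > stage.py <<'E'
from h import *
import pickle
from scipy.optimize import least_squares
c,s=pickle.load(open("pics/w3.pkl","rb"))
f=lambda p:((p[0]+.5)/5.5+205-.5,(p[1]+.5)/5.5+120-.5)
u=lambda r,a:r*np.array([np.cos(np.radians(a)),np.sin(np.radians(a))])
F=[("dot",(372,663),.026,u(.062,0)),("armL",(191,249),.026,u(.046,-125)),("armR",(564,251),.026,u(.046,125)),("hub",(376,376),.026,u(0,0)),("tang",(373,427),.068,u(0,0))]
W=[]
for k,p,z,m in F:
    w=onz("wrist",f(p),z,c); W.append(w[:2]); print(k,np.round(f(p),1),w.round(4))
def fit(idx):
    def res(q):
        R=np.array([[np.cos(q[2]),-np.sin(q[2])],[np.sin(q[2]),np.cos(q[2])]])
        return np.concatenate([W[i]-q[:2]-R@F[i][3] for i in idx])
    r=least_squares(res,[.437,.238,-.4]); print(idx,r.x[:2].round(4),np.degrees(r.x[2]).round(2),(r.fun*1000).round(1))
fit([0,1,2]);fit([0,1,2,3,4])
E
python3 stage.py
```

```text
dot [272.2 240.1] [ 0.4991 -0.2198  0.026 ]
armL [239.3 164.9] [ 0.405  -0.2001  0.026 ]
armR [307.1 165.2] [ 0.4476 -0.1379  0.026 ]
hub [273. 188.] [ 0.4478 -0.1839  0.026 ]
tang [272.4 197.2] [ 0.4481 -0.1844  0.068 ]
[0, 1, 2] [ 0.4481 -0.1842] -34.72 [ 0.1 -0.3  0.1  0.  -0.2  0.2]
[0, 1, 2, 3, 4] [ 0.448  -0.1842] -34.72 [ 0.1 -0.3  0.2  0.  -0.2  0.2 -0.2  0.3  0.1 -0.2]
```

send_rows --steps '[{"dx":-0.014,"dy":-0.034,"dz":0.4,"roll":0.006},{"dx":-0.014,"dy":-0.034,"dz":0.8,"roll":0.006},{"dx":-0.014,"dy":-0.034,"dz":1.0,"roll":0.006},{"dx":-0.014,"dy":-0.034,"dz":1.0,"roll":0.006}]' --gripper 0.4

```text
clock: 3.2
eef_pos: [0.445, -0.1828, 0.0908]
eef_rot: [180.0, -0.5, 145.4]
contact_force: [0.3, -0.6, -0.9]
grip_width: 0.0623
```

```bash
python3 look.py w4; python3 - <<'E'
from h import *
im=cv2.imread("pics/w4.png"); crop(im,175,150,375,300,4,"pics/w4c.png")
E
```

```text
3.2 [ 0.44503778 -0.18279846  0.09080108] [179.95993252  -0.4963403  145.40476255] [ 0.2829191  -0.57983884 -0.90640187] 0.062282183885003346 4.622526596050672
```

View pics/w4c.png

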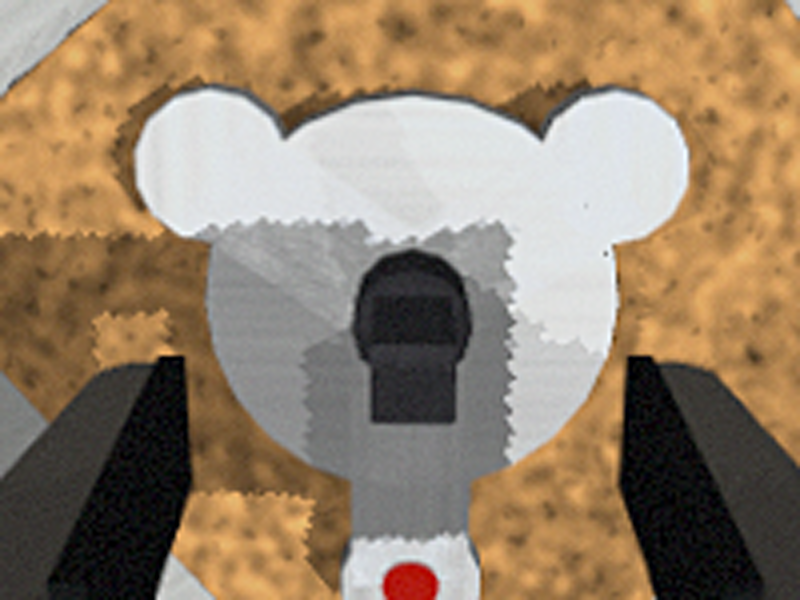

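send_rows --steps '[{"dx":0,"dy":0,"dz":0.15,"roll":0},{"dx":0,"dy":0,"dz":0.3,"roll":0},{"dx":0,"dy":0,"dz":0.36,"roll":0},{"dx":0,"dy":0,"dz":0.36,"roll":0},{"dx":0,"dy":0,"dz":0.36,"roll":0}]'

```text
clock: 3.75
eef_pos: [0.4487, -0.1871, 0.053]
eef_rot: [-180.0, 0.1, 145.3]
contact_force: [-1.1, 0.5, 0.2]
grip_width: 0.0364
```

```bash
python3 look.py w5; python3 - <<'E'
from h import *
im=cv2.imread("pics/w5.png"); crop(im,175,150,375,300,4,"pics/w5c.png")
E
```

```text
3.75 [ 0.44871056 -0.18712741  0.0529937 ] [-1.79994935e+02  1.46162463e-01  1.45308437e+02] [-1.08763257  0.51335811  0.23954417] 0.036381728266347294 0.3195823785405676
```

View pics/w5c.png

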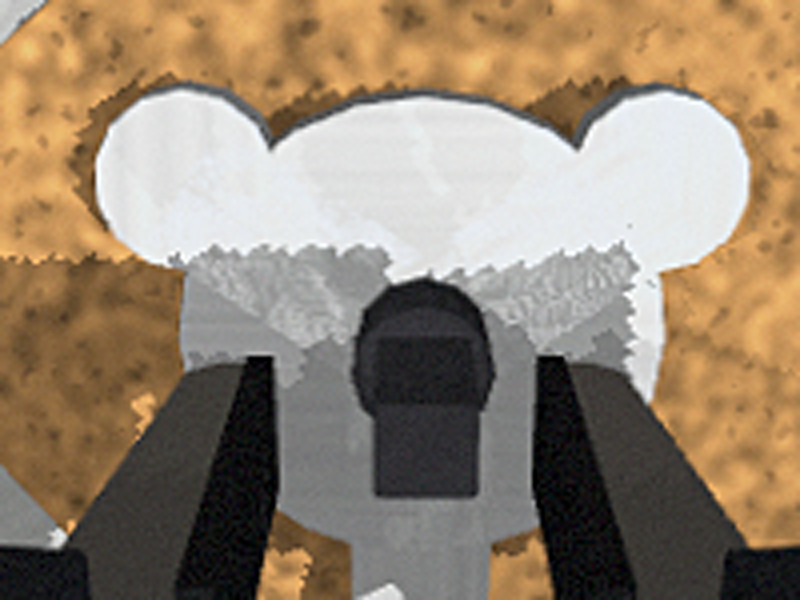

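send_rows --steps '[{"dx":0.018,"dy":0.02,"dz":0.04,"roll":0},{"dx":0.018,"dy":0.02,"dz":0.075,"roll":0},{"dx":0.018,"dy":0.02,"dz":0.075,"roll":0},{"dx":0.018,"dy":0.02,"dz":0.075,"roll":0}]'

```text
clock: 4.2
eef_pos: [0.4471, -0.1833, 0.0422]
eef_rot: [180.0, -0.0, 145.3]
contact_force: [-0.3, 0.0, -0.8]
grip_width: 0.0371
```

```bash
python3 look.py w6; python3 - <<'E'
from h import *
im=cv2.imread("pics/w6.png"); crop(im,175,150,375,300,4,"pics/w6c.png")
E
```

```text
4.2 [ 0.44705991 -0.18334354  0.04222977] [ 1.79997276e+02 -2.72886555e-02  1.45279755e+02] [-0.34071097  0.03881271 -0.81615693] 0.03706748296822787 0.2634280382171326
```

View pics/w6c.png

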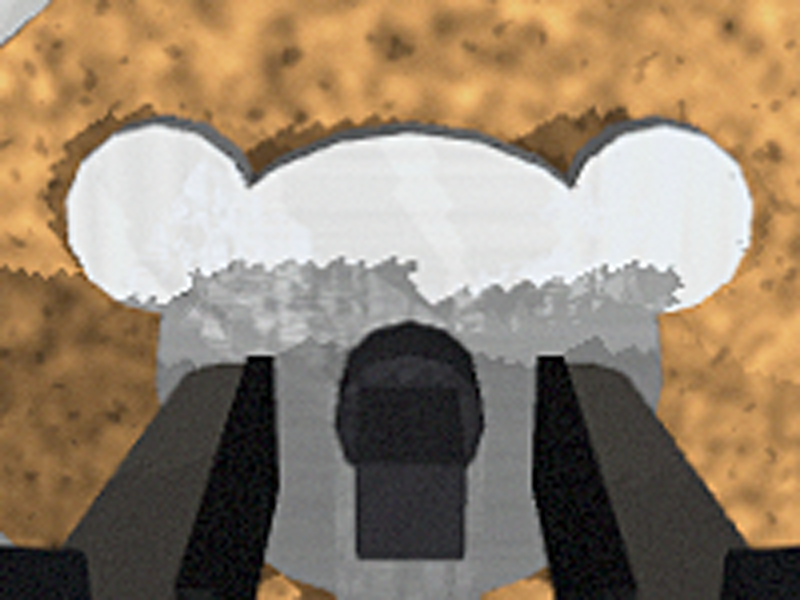

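send_rows --steps '[{"dx":-0.01,"dy":0.004,"dz":-0.022,"roll":0},{"dx":-0.01,"dy":0.004,"dz":-0.022,"roll":0},{"dx":-0.01,"dy":0.004,"dz":-0.022,"roll":0}]'

```text
clock: 4.55
eef_pos: [0.4487, -0.184, 0.0453]
eef_rot: [-180.0, 0.0, 145.3]
contact_force: [0.2, -0.7, -0.6]
grip_width: 0.0369
```

send_rows --steps '[{"dx":0,"dy":0,"dz":0,"roll":0},{"dx":0,"dy":0,"dz":0,"roll":0}]'

```text
clock: 4.75
eef_pos: [0.4484, -0.1838, 0.045]
eef_rot: [-180.0, -0.0, 145.3]
contact_force: [0.0, -0.3, -0.2]
grip_width: 0.0368
```

send_rows --steps '[{"dx":0,"dy":0,"dz":0,"roll":0},{"dx":0,"dy":0,"dz":0,"roll":0},{"dx":0,"dy":0,"dz":0,"roll":0},{"dx":0,"dy":0,"dz":0,"roll":0},{"dx":0,"dy":0,"dz":0,"roll":0},{"dx":0,"dy":0,"dz":0,"roll":0}]' --gripper 0

```text
clock: 5.35
eef_pos: [0.4484, -0.1838, 0.045]
eef_rot: [-180.0, -0.0, 145.3]
contact_force: [-0.9, -0.6, 0.8]
grip_width: 0.0137
```

```bash
python3 look.py w7
```

```text
5.35 [ 0.44837331 -0.18382983  0.04502669] [-1.79989085e+02 -5.97064032e-03  1.45282187e+02] [-0.91464579 -0.58987689  0.78217874] 0.013660094384560005 0.09171133313349769
```

View pics/w7.png

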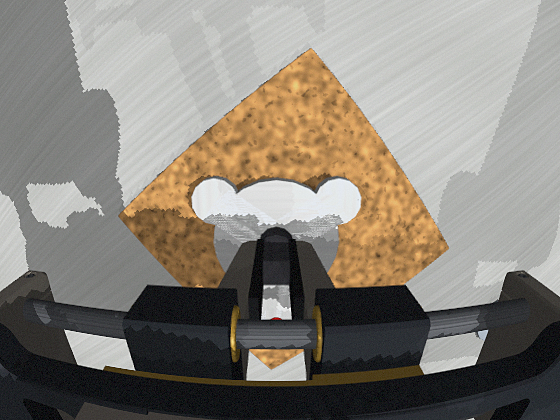

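send_rows --steps '[{"dx":0,"dy":0,"dz":-0.05,"roll":0},{"dx":0,"dy":0,"dz":-0.2,"roll":0},{"dx":0,"dy":0,"dz":-0.4,"roll":0},{"dx":0,"dy":0,"dz":-0.6,"roll":0},{"dx":0,"dy":0,"dz":-0.75,"roll":0},{"dx":0,"dy":0,"dz":-0.75,"roll":0},{"dx":0,"dy":0,"dz":-0.75,"roll":0}]'

```text
clock: 6.1
eef_pos: [0.448, -0.1834, 0.1343]
eef_rot: [180.0, -0.1, 145.3]
contact_force: [-0.3, -0.3, -4.7]
grip_width: 0.0136
```

```bash
python3 look.py w8
```

```text
6.1 [ 0.44800509 -0.18335741  0.1342946 ] [ 1.79992174e+02 -5.87607746e-02  1.45280283e+02] [-0.33927811 -0.28398467 -4.68921838] 0.013628621802216738 1.417799866856044
```

View pics/w8.png

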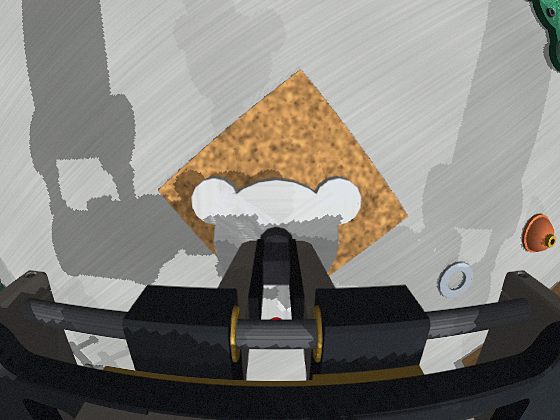

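send_rows --steps '[{"dx":0.06,"dy":0.08,"dz":0,"roll":0},{"dx":0.17,"dy":0.23,"dz":0,"roll":0},{"dx":0.34,"dy":0.46,"dz":0,"roll":0},{"dx":0.52,"dy":0.707,"dz":0,"roll":0}]'

```text
clock: 6.55
eef_pos: [0.4444, -0.0766, 0.1338]
eef_rot: [-180.0, -0.1, 145.2]
contact_force: [1.2, 0.2, -3.9]
grip_width: 0.0136
```

send_rows --steps '[{"dx":0.17,"dy":0.236,"dz":0,"roll":0},{"dx":0.35,"dy":0.47,"dz":0,"roll":0},{"dx":0.52,"dy":0.707,"dz":0,"roll":0}]'

```text
clock: 6.85
eef_pos: [0.4409, 0.0291, 0.1338]
eef_rot: [-180.0, -0.1, 145.3]
contact_force: [1.0, -0.6, -4.9]
grip_width: 0.0138
```

send_rows --steps '[{"dx":0.17,"dy":0.236,"dz":0,"roll":0},{"dx":0.35,"dy":0.47,"dz":0,"roll":0},{"dx":0.52,"dy":0.707,"dz":0,"roll":0}]'

```text
clock: 7.15
eef_pos: [0.4378, 0.1342, 0.1338]
eef_rot: [-179.9, -0.1, 145.3]
contact_force: [0.8, -0.4, -3.8]
grip_width: 0.0138
```

send_rows --steps '[{"dx":0.17,"dy":0.236,"dz":0,"roll":-0.03},{"dx":0.32,"dy":0.43,"dz":0,"roll":-0.06},{"dx":0.43,"dy":0.58,"dz":0,"roll":-0.1},{"dx":0.49,"dy":0.66,"dz":0,"roll":-0.118},{"dx":0.515,"dy":0.7,"dz":0,"roll":-0.118},{"dx":0.515,"dy":0.7,"dz":0,"roll":-0.118},{"dx":0.515,"dy":0.7,"dz":0,"roll":-0.118}]'

```text
clock: 7.85
eef_pos: [0.4365, 0.2355, 0.1348]
eef_rot: [-180.0, -0.0, 155.8]
contact_force: [-0.3, -0.2, -4.5]
grip_width: 0.0135
```

```bash
python3 look.py w9; python3 look.py sc9 scene; python3 look.py sd9 side; python3 - <<'E'
from h import *
a=cv2.imread("pics/sc9.png");b=cv2.imread("pics/sd9.png")
A=cv2.resize(a[90:230,250:390],None,fx=3.5,fy=3.5,interpolation=2);B=cv2.resize(b[200:360,230:390],(490,490),interpolation=2)
cv2.imwrite("pics/c9.png",cv2.resize(np.hstack([A,B]),(800,400)))
E
```

```text
7.85 [0.43653027 0.235528   0.13478174] [-1.79955696e+02 -1.22090130e-02  1.55824581e+02] [-0.31471391 -0.15404398 -4.50092937] 0.013470722466243241 0.517226550823688
7.9 [0.43662379 0.23543958 0.13486458] [-1.79966766e+02 -7.56952404e-03  1.55809827e+02] [ 1.65851258  0.16652289 -3.42970678] 0.013573553784213852 0.24756114464519702
7.95 [0.43671507 0.23544949 0.13495638] [-1.79978206e+02 -2.04464444e-03  1.55809167e+02] [ 0.7845137  -0.01260982 -4.03762208] 0.013751652891168607 0.18002422963341647
```

View pics/w9.png

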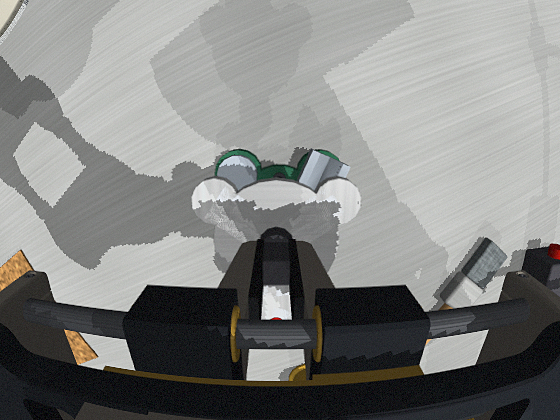

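View pics/c9.png

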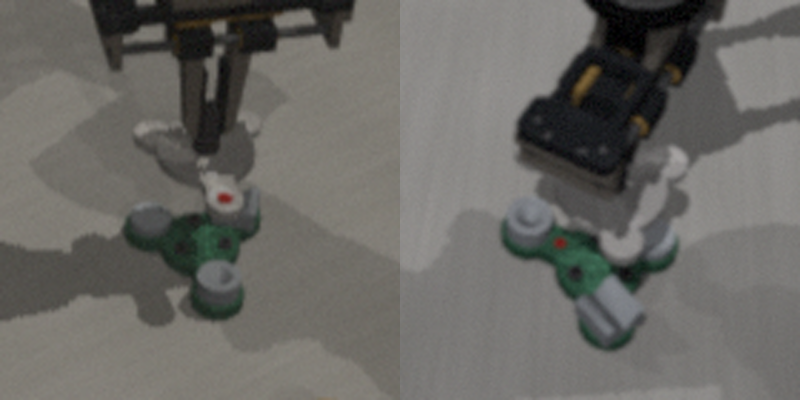

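send_rows --steps '[{"dx":0.004,"dy":0.019,"dz":0.1,"roll":0},{"dx":0.004,"dy":0.019,"dz":0.22,"roll":0},{"dx":0.004,"dy":0.019,"dz":0.34,"roll":0},{"dx":0.004,"dy":0.019,"dz":0.43,"roll":0},{"dx":0.004,"dy":0.019,"dz":0.46,"roll":0},{"dx":0.004,"dy":0.019,"dz":0.46,"roll":0},{"dx":0.004,"dy":0.019,"dz":0.46,"roll":0}]'

```text
clock: 8.7
eef_pos: [0.4376, 0.2387, 0.0803]
eef_rot: [180.0, 0.0, 155.9]
contact_force: [0.9, 0.5, -3.8]
grip_width: 0.0139
```

```bash
python3 look.py w10; python3 look.py sc10 scene; python3 look.py sd10 side; python3 - <<'E'
from h import *
a=cv2.imread("pics/sc10.png");b=cv2.imread("pics/sd10.png");w=cv2.imread("pics/w10.png")
A=cv2.resize(a[120:220,270:370],None,fx=4,fy=4,interpolation=2);B=cv2.resize(b[230:350,240:360],(400,400),interpolation=2)
cv2.imwrite("pics/c10.png",np.hstack([A,B])); crop(w,175,130,375,280,4,"pics/w10c.png")
E
```

```text
8.7 [0.43760065 0.23869634 0.08033772] [1.79962742e+02 4.48285996e-02 1.55895737e+02] [ 0.91877745  0.51788773 -3.81049606] 0.013909843199140137 0.4795860344300529
8.75 [0.43776906 0.23876938 0.08057983] [1.79944582e+02 6.78902988e-02 1.55898210e+02] [ 0.43875226 -0.2153124  -4.4970105 ] 0.013448056695317323 0.24858346475280957
8.8 [0.43777099 0.23877165 0.08060924] [1.79942082e+02 7.14386898e-02 1.55900109e+02] [-0.43639052 -0.27917316 -4.81988822] 0.013605710844684267 0.18744792015953782
```

View pics/w10c.png

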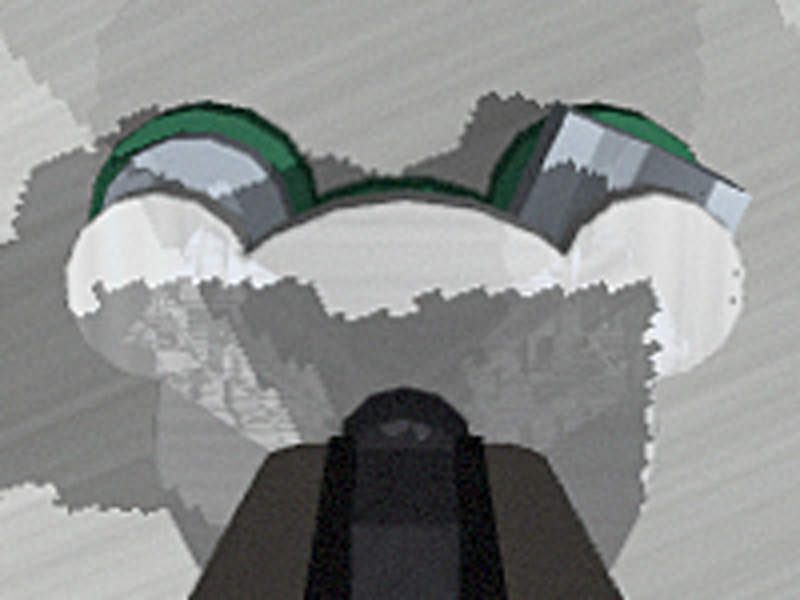

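View pics/c10.png

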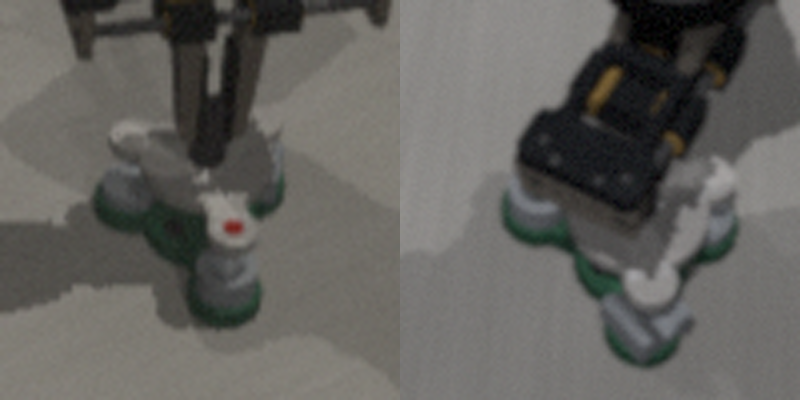

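```bash
python3 - <<'E'
from h import *
import pickle
im=cv2.imread("pics/sc10.png"); b,g,r=[im[...,i].astype(int) for i in range(3)]
m=((r>90)&(g<70)&(b<70)); ys,xs=np.nonzero(m[160:190,315:345]); px=(xs.mean()+315,ys.mean()+160); print(px,len(xs))
c,s=pickle.load(open("pics/sc10.pkl","rb"))
zo=s["eef_pos"][2]-.041
d=onz("scene",px,zo+.022); print(d, "dot dist/yaw from tcp", d-s["eef_pos"])
print("bias scene cone", np.array([.4957,.2125])-np.array([.4931,.2123]))
# wrist: arm tops and seats
c,s=pickle.load(open("pics/w10.pkl","rb"))
f=lambda p:((p[0]+.5)/4+175-.5,(p[1]+.5)/4+130-.5)
for k,p,z in [("armL",(159,285),zo+.022),("armR",(656,283),zo+.022)]:
    print(k,f(p),onz("wrist",f(p),z,c))
u=lambda a:np.array([np.cos(np.radians(a)),np.sin(np.radians(a))])
for y in [-24.1]:
  print("exp at base:",[0.4368,.2374]+.046*u(y-125),[0.4368,.2374]+.046*u(y+125),[0.4368,.2374]+.062*u(y))
E
```

```text
(np.float64(327.5), np.float64(176.5)) 8
[0.49590036 0.2125205  0.06157983] dot dist/yaw from tcp [ 0.0581313  -0.02624888 -0.019     ]
bias scene cone [0.0026 0.0002]
armL (214.375, 200.875) [0.39752218 0.21510597 0.06157983]
armR (338.625, 200.375) [0.4278236  0.28360027 0.06157983]
exp at base: [0.39732901 0.2137771 ] [0.42810161 0.2825701 ] [0.49339572 0.21208351]
```

send_rows --steps '[{"dx":0,"dy":-0.008,"dz":0.02,"roll":0},{"dx":0,"dy":-0.008,"dz":0.04,"roll":0},{"dx":0,"dy":-0.008,"dz":0.06,"roll":0},{"dx":0,"dy":-0.008,"dz":0.075,"roll":0},{"dx":0,"dy":-0.008,"dz":0.085,"roll":0},{"dx":0,"dy":-0.008,"dz":0.085,"roll":0},{"dx":0,"dy":-0.008,"dz":0.085,"roll":0},{"dx":0,"dy":-0.008,"dz":0.085,"roll":0}]'

```text
clock: 9.65
eef_pos: [0.4368, 0.2377, 0.0698]
eef_rot: [180.0, 0.0, 155.9]
contact_force: [0.7, -0.4, -4.9]
grip_width: 0.0138
```

send_rows --steps '[{"dx":0.002,"dy":0,"dz":0.008,"roll":0},{"dx":0.002,"dy":0,"dz":0.016,"roll":0},{"dx":0.002,"dy":0,"dz":0.024,"roll":0},{"dx":0.002,"dy":0,"dz":0.03,"roll":0},{"dx":0.002,"dy":0,"dz":0.034,"roll":0},{"dx":0.002,"dy":0,"dz":0.034,"roll":0},{"dx":0.002,"dy":0,"dz":0.034,"roll":0}]'

```text
clock: 10.35
eef_pos: [0.4365, 0.2378, 0.0655]
eef_rot: [-180.0, -0.0, 155.9]
contact_force: [1.2, -0.4, -4.5]
grip_width: 0.0136
```

send_rows --steps '[{"dx":0,"dy":0,"dz":0.004,"roll":0},{"dx":0,"dy":0,"dz":0.008,"roll":0},{"dx":0,"dy":0,"dz":0.008,"roll":0},{"dx":0,"dy":0,"dz":0.008,"roll":0}]'

```text
clock: 10.75
eef_pos: [0.4368, 0.2379, 0.0648]
eef_rot: [180.0, 0.0, 155.9]
contact_force: [0.6, 0.5, -4.0]
grip_width: 0.0141
```

send_rows --steps '[{"dx":0,"dy":0,"dz":0.004,"roll":0},{"dx":0,"dy":0,"dz":0.006,"roll":0},{"dx":0,"dy":0,"dz":0.006,"roll":0},{"dx":0,"dy":0,"dz":0.006,"roll":0}]'

```text
clock: 11.15
eef_pos: [0.4371, 0.238, 0.0644]
eef_rot: [179.9, 0.1, 155.9]
contact_force: [0.1, 0.7, 0.6]
grip_width: 0.0135
```

send_rows --steps '[{"dx":0,"dy":0,"dz":0,"roll":0},{"dx":0,"dy":0,"dz":0,"roll":0},{"dx":0,"dy":0,"dz":0,"roll":0},{"dx":0,"dy":0,"dz":0,"roll":0}]' --gripper 0.35

```text
clock: 11.55
eef_pos: [0.4364, 0.2378, 0.0638]
eef_rot: [-180.0, -0.0, 155.9]
contact_force: [0.6, 0.2, -0.1]
grip_width: 0.032
```

```bash
python3 look.py w11; python3 look.py sc11 scene; python3 look.py sd11 side; python3 - <<'E'
from h import *
a=cv2.imread("pics/sc11.png");b=cv2.imread("pics/sd11.png");w=cv2.imread("pics/w11.png")
A=cv2.resize(a[120:220,270:370],None,fx=4,fy=4,interpolation=2);B=cv2.resize(b[230:350,240:360],(400,400),interpolation=2)
cv2.imwrite("pics/c11.png",np.hstack([A,B])); crop(w,175,130,375,280,4,"pics/w11c.png")
E
```

```text
11.55 [0.43636166 0.23775188 0.06381731] [-1.79986968e+02 -9.95880147e-03  1.55902993e+02] [ 0.59657802  0.17445935 -0.13098118] 0.031957827157390734 0.09696417495698152
11.6 [0.43635527 0.23775311 0.06381699] [-1.79987502e+02 -1.11273832e-02  1.55901725e+02] [-0.22315831  0.49159497 -0.38334434] 0.0326128584321457 0.07060569270093628
11.65 [0.43639656 0.23776294 0.06382636] [-1.79990801e+02 -7.72059840e-03  1.55901480e+02] [-0.93740191  0.08557188  0.03997595] 0.032215971079528304 0.11630574789395225
```

View pics/w11c.png

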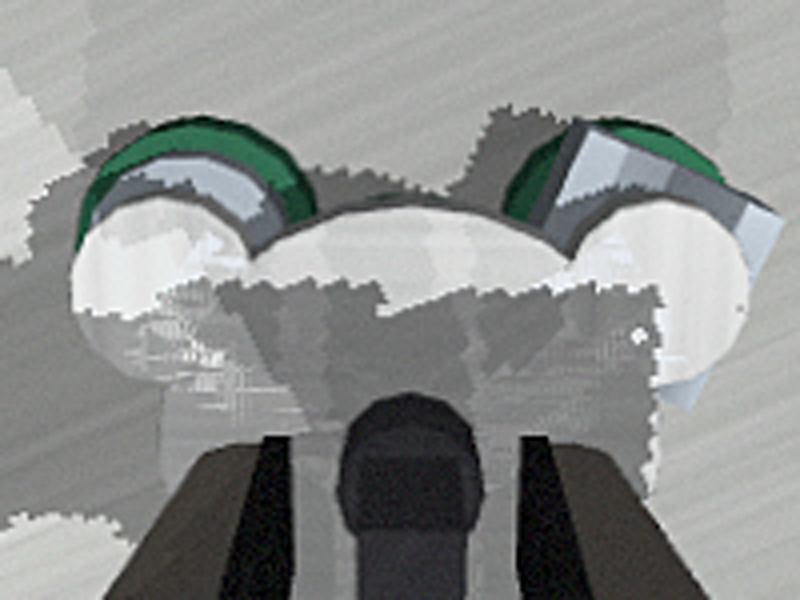

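View pics/c11.png

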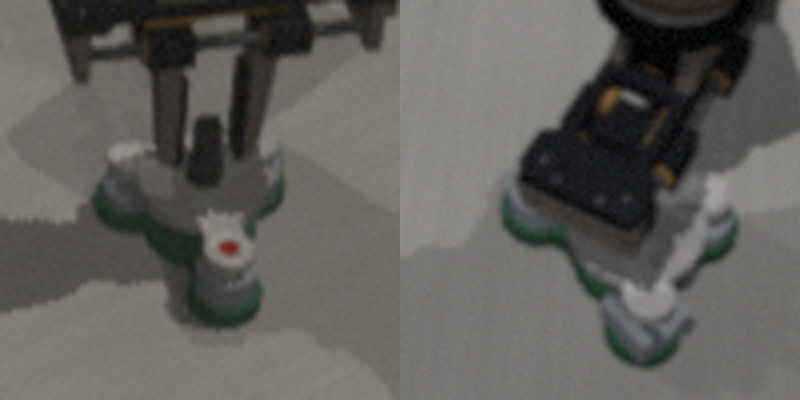

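send_rows --steps '[{"dx":0,"dy":0,"dz":-0.05,"roll":0},{"dx":0,"dy":0,"dz":-0.15,"roll":0},{"dx":0,"dy":0,"dz":-0.45,"roll":0},{"dx":0,"dy":0,"dz":-0.85,"roll":0},{"dx":0,"dy":0,"dz":-1,"roll":0}]'

```text
clock: 12.2
eef_pos: [0.4391, 0.2385, 0.19]
eef_rot: [179.7, 0.4, 155.9]
contact_force: [0.9, 0.1, 0.4]
grip_width: 0.0323
```

send_rows --steps '[{"dx":0,"dy":0,"dz":-0.25,"roll":0},{"dx":0,"dy":0,"dz":-0.25,"roll":0},{"dx":0,"dy":0,"dz":-0.25,"roll":0},{"dx":0,"dy":0,"dz":-0.25,"roll":0}]' --gripper 1

```text
clock: 12.6
eef_pos: [0.4357, 0.2376, 0.2127]
eef_rot: [-179.9, -0.1, 155.9]
contact_force: [0.9, 0.1, -0.2]
grip_width: 0.0619
```

```bash
python3 look.py w12; python3 look.py sc12 scene; python3 look.py sd12 side; python3 - <<'E'
from h import *
a=cv2.imread("pics/sc12.png");b=cv2.imread("pics/sd12.png");w=cv2.imread("pics/w12.png")
A=cv2.resize(a[120:220,270:370],None,fx=4,fy=4,interpolation=2);B=cv2.resize(b[230:350,240:360],(400,400),interpolation=2)
cv2.imwrite("pics/c12.png",np.hstack([A,B])); crop(w,205,130,345,260,5.5,"pics/w12c.png")
E
```

```text
12.6 [0.43569112 0.23759105 0.21271095] [-1.79924212e+02 -9.22905112e-02  1.55901516e+02] [ 0.93038958  0.09584292 -0.17409316] 0.06192194389580767 0.5709164841891033
12.65 [0.43555175 0.23755806 0.21242655] [-1.79903560e+02 -1.21918760e-01  1.55900992e+02] [-0.15482922  0.12214245 -0.58909028] 0.06657848351342649 0.3489678138290319
12.7 [0.43557461 0.23756126 0.21238305] [-1.79897708e+02 -1.25006066e-01  1.55899650e+02] [ 0.02654885 -0.40365263 -0.64857252] 0.06995642969675973 0.2370792020024652
```

View pics/w12c.png

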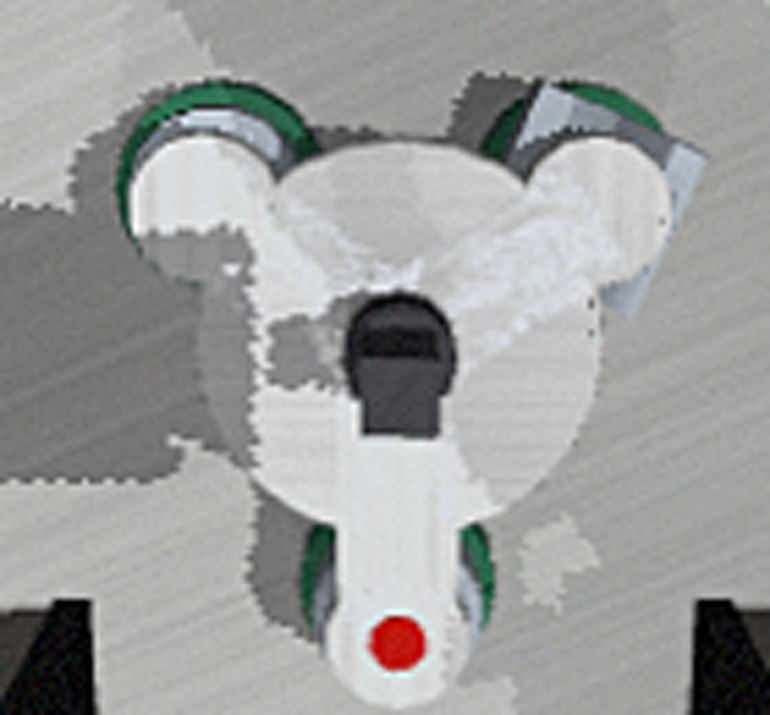

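View pics/c12.png

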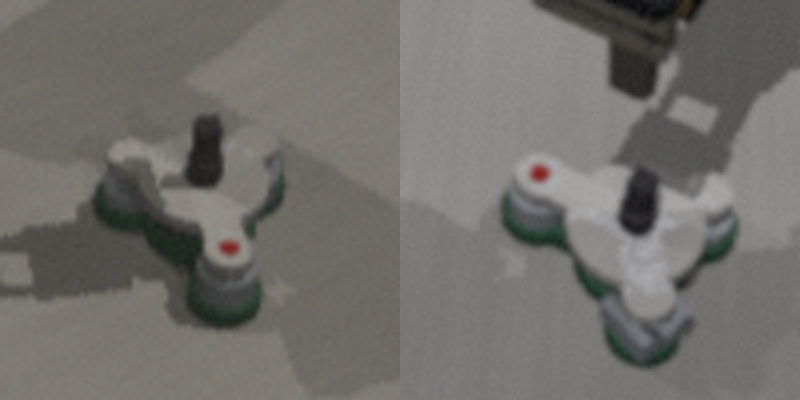

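View pics/w12.png

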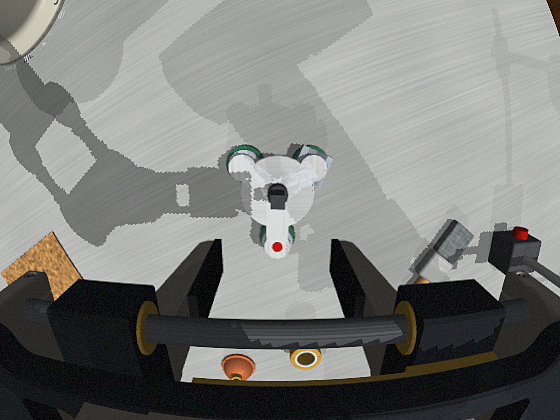

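Stage sits on the base; check its fit numerically (height-sensitive), and locate the bushing.

```bash
cat > stage2.py <<'E'
from h import *
import pickle
from scipy.optimize import least_squares
c,s=pickle.load(open("pics/w12.pkl","rb"))
f=lambda p:((p[0]+.5)/5.5+205-.5,(p[1]+.5)/5.5+130-.5)
u=lambda r,a:r*np.array([np.cos(np.radians(a)),np.sin(np.radians(a))])
zt=.0453
F=[("dot",(398,643),zt,u(.062,0)),("armL",(203,207),zt,u(.046,-125)),("armR",(597,209),zt,u(.046,125)),("hub",(402,340),zt,u(0,0)),("tang",(400,397),.0873,u(0,0))]
W=[]
for k,p,z,m in F:
    w=onz("wrist",f(p),z,c); W.append(w[:2]); print(k,np.round(f(p),1),w.round(4))
def fit(idx):
    def res(q):
        R=np.array([[np.cos(q[2]),-np.sin(q[2])],[np.sin(q[2]),np.cos(q[2])]])
        return np.concatenate([W[i]-q[:2]-R@F[i][3] for i in idx])
    r=least_squares(res,[.437,.238,-.4]); print(idx,r.x[:2].round(4),np.degrees(r.x[2]).round(2),(r.fun*1000).round(1))
fit([0,1,2]);fit([0,1,2,4])
for n in ["scene","side"]:
    im=cv2.imread(f"pics/{'sc' if n=='scene' else 'sd'}12.png").astype(int); b,g,r=im[...,0],im[...,1],im[...,2]
    pr=proj(n,[.4934,.2121,.0453]).round().astype(int); x0,y0=pr-12
    ys,xs=np.nonzero(((r>85)&(g<70)&(b<70))[y0:y0+24,x0:x0+24])
    px=(xs.mean()+x0,ys.mean()+y0); print(n,px,proj(n,[.4934,.2121,.0453]),onz(n,px,.0453))
# bushing
w=cv2.imread("pics/w12.png"); crop(w,280,335,335,380,10,"pics/w12b.png")
E
python3 stage2.py
```

```text
dot [277.  246.5] [0.4934 0.2119 0.0453]
armL [241.5 167.2] [0.3971 0.2142 0.0453]
armR [313.1 167.6] [0.4281 0.2825 0.0453]
hub [277.7 191.4] [0.4364 0.2382 0.0453]
tang [277.3 201.8] [0.4367 0.2375 0.0873]
[0, 1, 2] [0.4367 0.2375] -24.32 [ 0.2 -0.1 -0.   0.2 -0.1 -0.1]
[0, 1, 2, 4] [0.4367 0.2375] -24.32 [ 0.2 -0.1 -0.   0.2 -0.1 -0.1 -0.   0. ]
scene (np.float64(326.7142857142857), np.float64(181.42857142857142)) [326.11440564 181.06483545] [0.49512167 0.21249949 0.0453    ]
side (np.float64(281.45454545454544), np.float64(281.6363636363636)) [281.36269439 281.16135881] [0.49313775 0.21316541 0.0453    ]
```

View pics/w12b.png

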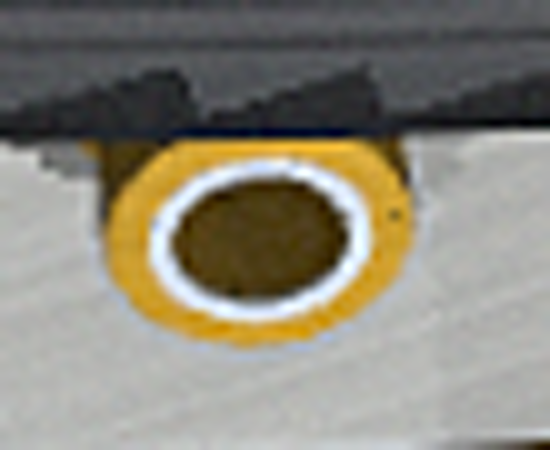

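```bash
python3 - <<'E'
from h import *
import pickle
c,s=pickle.load(open("pics/w12.pkl","rb"))
print("bush",onz("wrist",(280+26.2-.5,335+24-.5),.04,c))
for n,p in [("scene",(324.5,264)),("side",(207,221))]: print("dome top",onz(n,p,.034))
print("washer",onz("scene",(265,297),.005))
E
```

```text
bush [0.66532584 0.1783761  0.04      ]
dome top [0.67316893 0.06686562 0.034     ]
dome top [0.66664658 0.06629649 0.034     ]
washer [ 0.65481809 -0.06699961  0.005     ]
```

send_rows --steps '[{"dx":-0.978,"dy":0.165,"dz":0,"roll":0},{"dx":-0.978,"dy":0.165,"dz":0,"roll":0},{"dx":-0.978,"dy":0.165,"dz":0,"roll":0}]'

```text
clock: 13.05
eef_pos: [0.5542, 0.2063, 0.2125]
eef_rot: [-179.9, -0.0, 155.8]
contact_force: [-0.7, 0.4, 0.7]
grip_width: 0.0917
```

send_rows --steps '[{"dx":-0.5,"dy":0.08,"dz":0,"roll":0},{"dx":-0.97,"dy":0.165,"dz":0,"roll":0},{"dx":-0.97,"dy":0.165,"dz":0,"roll":0},{"dx":-0.97,"dy":0.165,"dz":0,"roll":0},{"dx":-0.97,"dy":0.165,"dz":0,"roll":0}]'

```text
clock: 13.55
eef_pos: [0.6652, 0.1786, 0.2127]
eef_rot: [-179.9, -0.1, 155.9]
contact_force: [0.3, -0.4, -0.3]
grip_width: 0.0918
```

```bash
python3 look.py w13
```

```text
13.55 [0.66520233 0.17864431 0.21269366] [-1.79947966e+02 -1.25015215e-01  1.55893055e+02] [ 0.30907453 -0.35249324 -0.3049946 ] 0.09178698592561217 2.109052841947404
```

View pics/w13.png

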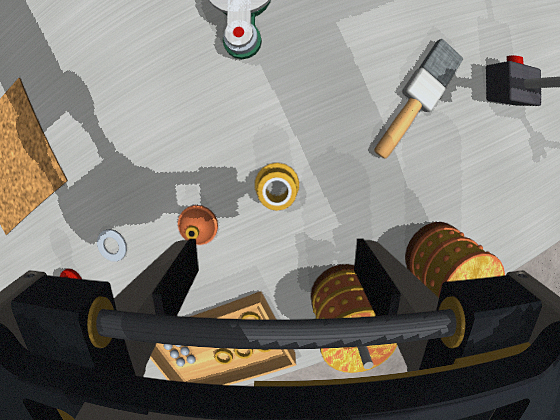

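```bash
python3 - <<'E'
from h import *
import pickle
c,s=pickle.load(open("pics/w13.pkl","rb"))
def tri(a,b):
    (o1,d1),(o2,d2)=a,b
    A=np.stack([d1,-d2],1); t=np.linalg.lstsq(A,o2-o1,rcond=None)[0]
    p,q=o1+d1*t[0],o2+d2*t[1]; return (p+q)/2,np.linalg.norm(p-q)
print("drumA knob top",tri(ray("scene",(443,257)),ray("side",(96,231))))
print("drumB knob top",tri(ray("scene",(492,226)),ray("side",(67,296))))
im=cv2.imread("pics/w13.png"); crop(im,245,150,310,220,8,"pics/w13c.png")
for p in [(266,165),(313,330)]: pass
E
```

```text
drumA knob top (array([0.8384025 , 0.20121715, 0.13570815]), np.float64(0.0022674870110507028))
drumB knob top (array([0.83789038, 0.33830536, 0.13284104]), np.float64(0.0016755410813972613))
```

View pics/w13c.png

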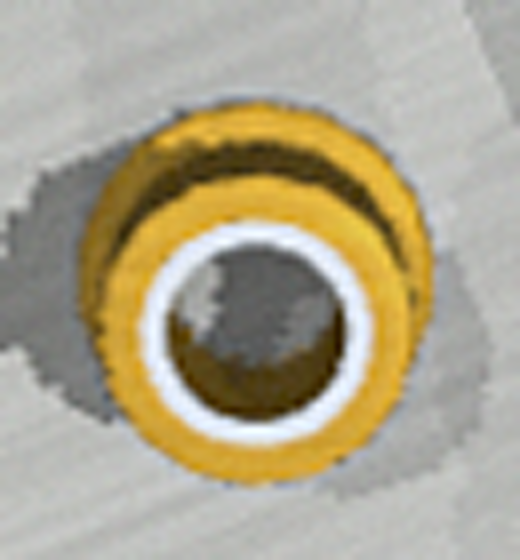

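```bash
python3 - <<'E'
from h import *
import pickle
c,s=pickle.load(open("pics/w13.pkl","rb"))
f=lambda p:((p[0]+.5)/8+245-.5,(p[1]+.5)/8+150-.5)
w=onz("wrist",f((256,333)),.04,c);print(w, "flange far edge",onz("wrist",f((257,100)),.005,c),"body near edge",onz("wrist",f((257,484)),.04,c))
a=np.radians(155.9);tx=np.array([np.cos(a),np.sin(a)]);ty=np.array([np.sin(a),-np.cos(a)])
print("tcp",s["eef_pos"],"d tool",(w[:2]-s["eef_pos"][:2])@tx,(w[:2]-s["eef_pos"][:2])@ty)
E
```

```text
[0.66617383 0.17786387 0.04      ] flange far edge [0.64153352 0.18906152 0.005     ] body near edge [0.68550033 0.16938102 0.04      ]
tcp [0.66520233 0.17864431 0.21269366] d tool -0.0012054958848274244 -0.00031572359043426134
```

send_rows --steps '[{"dx":-0.008,"dy":-0.002,"dz":0.35,"roll":0},{"dx":-0.008,"dy":-0.002,"dz":0.75,"roll":0},{"dx":-0.008,"dy":-0.002,"dz":1,"roll":0},{"dx":-0.008,"dy":-0.002,"dz":1,"roll":0},{"dx":-0.008,"dy":-0.002,"dz":1,"roll":0},{"dx":-0.008,"dy":-0.002,"dz":1,"roll":0}]' --gripper 0.78

```text
clock: 14.2
eef_pos: [0.6685, 0.1784, 0.0975]
eef_rot: [179.9, 0.3, 155.9]
contact_force: [0.6, -0.1, -0.1]
grip_width: 0.0717
```

```bash
python3 look.py w14;  python3 - <<'E'
from h import *
import pickle
im=cv2.imread("pics/w14.png"); crop(im,175,140,375,290,4,"pics/w14c.png")
E
```

```text
14.2 [0.66845021 0.17843251 0.09745596] [179.85504503   0.25945747 155.9281805 ] [ 0.64775635 -0.14563764 -0.0654574 ] 0.0716607488088329 0.7045890281926795
```

View pics/w14c.png

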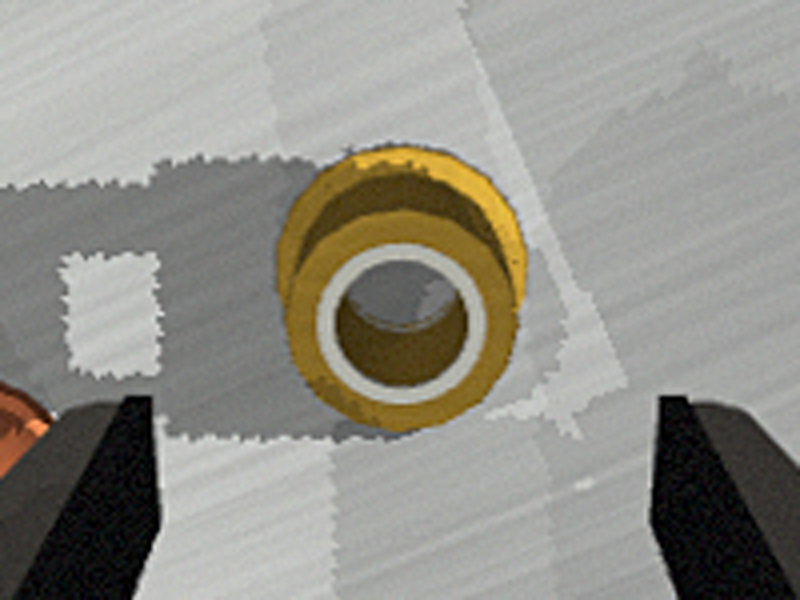

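send_rows --steps '[{"dx":0.004,"dy":-0.004,"dz":0.2,"roll":0},{"dx":0.004,"dy":-0.004,"dz":0.4,"roll":0},{"dx":0.004,"dy":-0.004,"dz":0.52,"roll":0},{"dx":0.004,"dy":-0.004,"dz":0.58,"roll":0},{"dx":0.004,"dy":-0.004,"dz":0.58,"roll":0},{"dx":0.004,"dy":-0.004,"dz":0.58,"roll":0},{"dx":0.004,"dy":-0.004,"dz":0.58,"roll":0}]'

```text
clock: 14.95
eef_pos: [0.6673, 0.1778, 0.0259]
eef_rot: [179.9, 0.1, 155.9]
contact_force: [0.1, -0.4, 0.3]
grip_width: 0.0716
```

```bash
python3 look.py w15;  python3 - <<'E'
from h import *
import pickle
im=cv2.imread("pics/w15.png"); crop(im,175,170,375,320,4,"pics/w15c.png")
E
```

```text
14.95 [0.6673413  0.17775945 0.02592182] [1.79925989e+02 1.30381567e-01 1.55898172e+02] [ 0.14367049 -0.36928059  0.31693856] 0.07159381994077668 0.2013683688348647
```

View pics/w15c.png

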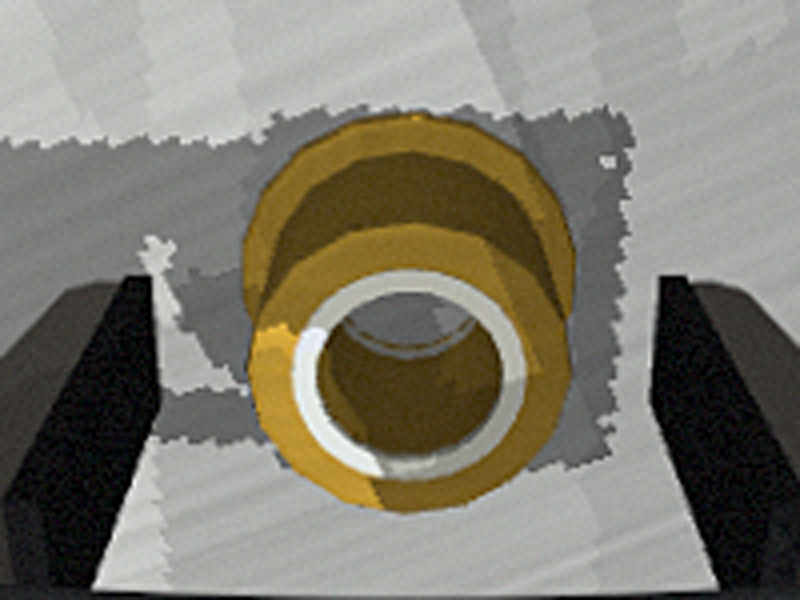

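```bash
python3 - <<'E'
from h import *
import pickle
c,s=pickle.load(open("pics/w15.pkl","rb"))
f=lambda p:((p[0]+.5)/4+175-.5,(p[1]+.5)/4+170-.5)
w=onz("wrist",f((409,374)),.04,c)
a=np.radians(155.9);tx=np.array([np.cos(a),np.sin(a)]);ty=np.array([np.sin(a),-np.cos(a)])
print(w,"d tool",(w[:2]-s["eef_pos"][:2])@tx,(w[:2]-s["eef_pos"][:2])@ty)
E
```

```text
[0.66566889 0.17816542 0.04      ] d tool 0.001692401666513848 -0.0003123133508356179
```

send_rows --steps '[{"dx":0.012,"dy":-0.002,"dz":0.06,"roll":0},{"dx":0.012,"dy":-0.002,"dz":0.1,"roll":0},{"dx":0.012,"dy":-0.002,"dz":0.115,"roll":0},{"dx":0.012,"dy":-0.002,"dz":0.115,"roll":0},{"dx":0.012,"dy":-0.002,"dz":0.115,"roll":0},{"dx":0.012,"dy":-0.002,"dz":0.115,"roll":0}]'

```text
clock: 15.6
eef_pos: [0.665, 0.178, 0.0107]
eef_rot: [180.0, 0.0, 155.9]
contact_force: [-0.3, 0.6, 0.5]
grip_width: 0.0716
```

send_rows --steps '[{"dx":-0.007,"dy":0,"dz":-0.005,"roll":0},{"dx":-0.007,"dy":0,"dz":-0.005,"roll":0},{"dx":-0.007,"dy":0,"dz":-0.005,"roll":0}]'

```text
clock: 15.9
eef_pos: [0.6657, 0.1777, 0.0112]
eef_rot: [180.0, 0.0, 155.9]
contact_force: [-0.4, -0.1, 0.6]
grip_width: 0.0717
```

send_rows --steps '[{"dx":0,"dy":0,"dz":0,"roll":0},{"dx":0,"dy":0,"dz":0,"roll":0},{"dx":0,"dy":0,"dz":0,"roll":0},{"dx":0,"dy":0,"dz":0,"roll":0},{"dx":0,"dy":0,"dz":0,"roll":0},{"dx":0,"dy":0,"dz":0,"roll":0}]' --gripper 0

```text
clock: 16.5
eef_pos: [0.6656, 0.1778, 0.0111]
eef_rot: [180.0, 0.0, 155.9]
contact_force: [1.8, 0.5, -1.2]
grip_width: 0.0438
```

```bash
python3 look.py w16;  python3 - <<'E'
from h import *
import pickle
im=cv2.imread("pics/w16.png"); crop(im,175,170,375,320,4,"pics/w16c.png")
E
```

```text
16.5 [0.66563287 0.17781946 0.01111097] [1.79982348e+02 9.50566154e-03 1.55901414e+02] [ 1.77405729  0.45080633 -1.1789888 ] 0.04378455087659065 0.06303284496622653
```

View pics/w16c.png

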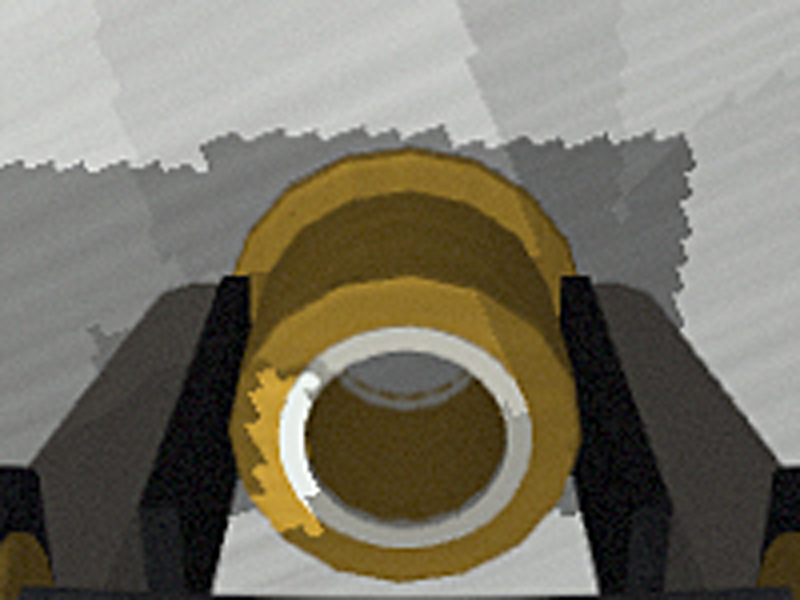

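```bash
python3 - <<'E'
from h import *
import pickle
c,s=pickle.load(open("pics/w16.pkl","rb"))
f=lambda p:((p[0]+.5)/4+175-.5,(p[1]+.5)/4+170-.5)
w=onz("wrist",f((405.5,437)),.04,c)
a=np.radians(155.9);tx=np.array([np.cos(a),np.sin(a)]);ty=np.array([np.sin(a),-np.cos(a)])
print(w,"d tool",(w[:2]-s["eef_pos"][:2])@tx,(w[:2]-s["eef_pos"][:2])@ty)
E
```

```text
[0.66515486 0.17719646 0.04      ] d tool 0.0001819512701830494 -0.000763884767359554
```

send_rows --steps '[{"dx":0,"dy":0,"dz":-0.05,"roll":0},{"dx":0,"dy":0,"dz":-0.2,"roll":0},{"dx":0,"dy":0,"dz":-0.45,"roll":0},{"dx":0,"dy":0,"dz":-0.7,"roll":0},{"dx":0,"dy":0,"dz":-0.9,"roll":0},{"dx":0,"dy":0,"dz":-1,"roll":0},{"dx":0,"dy":0,"dz":-1,"roll":0},{"dx":0,"dy":0,"dz":-1,"roll":0}]'

```text
clock: 17.35
eef_pos: [0.6649, 0.1775, 0.1302]
eef_rot: [-180.0, -0.1, 155.9]
contact_force: [-0.3, 0.0, -3.0]
grip_width: 0.0438
```

```bash
python3 look.py w17;  python3 - <<'E'
from h import *
import pickle
im=cv2.imread("pics/w17.png"); crop(im,175,170,375,320,4,"pics/w17c.png")
E
```

```text
17.35 [0.66487002 0.17754182 0.13020174] [-1.79954193e+02 -7.44123875e-02  1.55897004e+02] [-0.3459039   0.01797495 -2.97566893] 0.04384960511213952 1.2395682580069822
```

View pics/w17c.png

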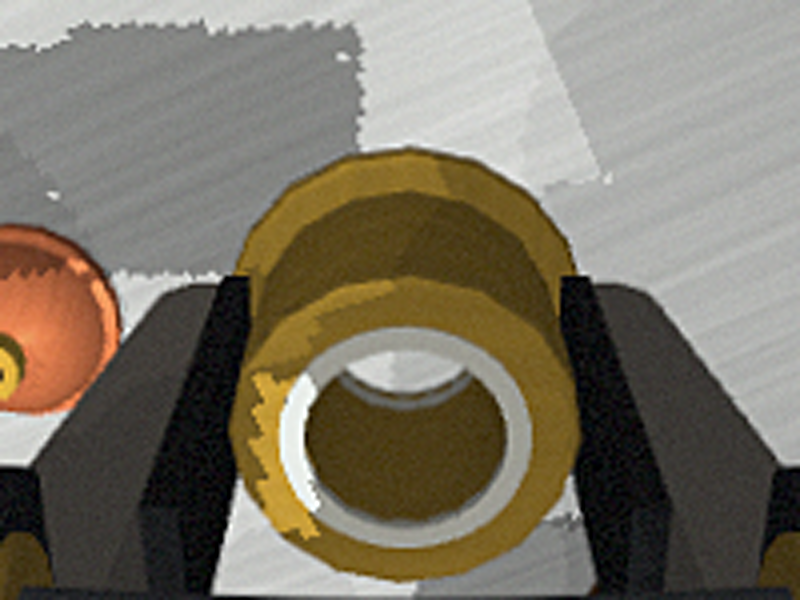

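send_rows --steps '[{"dx":0.1,"dy":-0.016,"dz":0,"roll":0},{"dx":0.3,"dy":-0.049,"dz":0,"roll":0},{"dx":0.55,"dy":-0.09,"dz":0,"roll":0},{"dx":0.8,"dy":-0.13,"dz":0,"roll":0},{"dx":0.97,"dy":-0.158,"dz":0,"roll":0}]'

```text
clock: 17.9
eef_pos: [0.5483, 0.2082, 0.1288]
eef_rot: [-179.9, -0.2, 155.9]
contact_force: [0.6, -0.1, -2.8]
grip_width: 0.0438
```

send_rows --steps '[{"dx":0.2,"dy":-0.033,"dz":0,"roll":0},{"dx":0.42,"dy":-0.068,"dz":0,"roll":0},{"dx":0.64,"dy":-0.1,"dz":0,"roll":0},{"dx":0.82,"dy":-0.134,"dz":0,"roll":0},{"dx":0.93,"dy":-0.15,"dz":0,"roll":0},{"dx":0.97,"dy":-0.158,"dz":0,"roll":0},{"dx":0.97,"dy":-0.158,"dz":0,"roll":0},{"dx":0.97,"dy":-0.158,"dz":0,"roll":0}]'

```text
clock: 18.7
eef_pos: [0.4383, 0.2379, 0.1311]
eef_rot: [180.0, 0.0, 155.9]
contact_force: [-0.2, 0.1, -2.5]
grip_width: 0.0436
```

```bash
python3 look.py w18;  python3 - <<'E'
from h import *
import pickle
im=cv2.imread("pics/w18.png"); crop(im,175,170,375,320,4,"pics/w18c.png")
E
```

```text
18.7 [0.43833913 0.23791132 0.13111619] [1.79990818e+02 3.27924560e-02 1.55878049e+02] [-0.17200118  0.05454394 -2.53047782] 0.04364491911419832 0.43327266919348995
```

View pics/w18c.png

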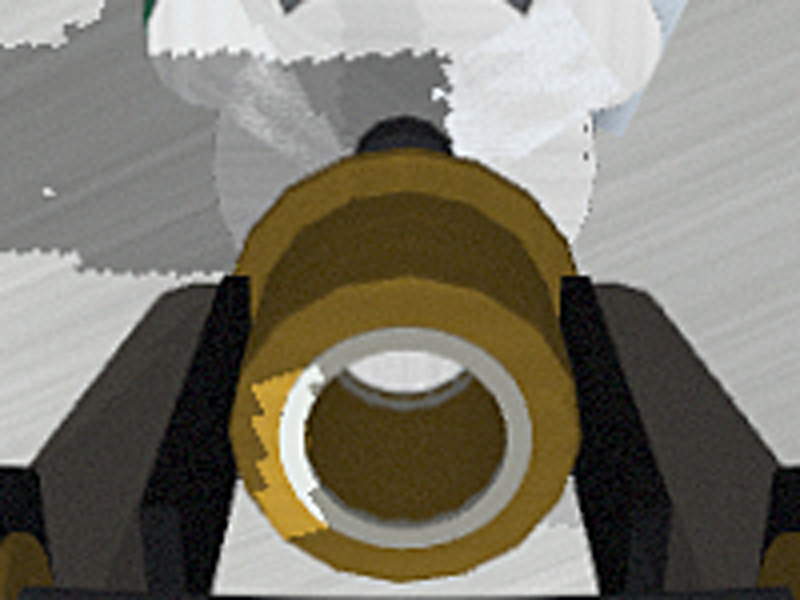

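send_rows --steps '[{"dx":0.01,"dy":-0.003,"dz":0.06,"roll":0},{"dx":0.01,"dy":-0.003,"dz":0.12,"roll":0},{"dx":0.01,"dy":-0.003,"dz":0.17,"roll":0},{"dx":0.01,"dy":-0.003,"dz":0.2,"roll":0},{"dx":0.01,"dy":-0.003,"dz":0.2,"roll":0},{"dx":0.01,"dy":-0.003,"dz":0.2,"roll":0},{"dx":0.01,"dy":-0.003,"dz":0.2,"roll":0}]'

```text
clock: 19.45
eef_pos: [0.4366, 0.2384, 0.1074]
eef_rot: [180.0, 0.0, 155.9]
contact_force: [-0.4, 0.2, -3.3]
grip_width: 0.0438
```

```bash
python3 look.py w19;python3 look.py sc19 scene; python3 look.py sd19 side;  python3 - <<'E'
from h import *
a=cv2.imread("pics/sc19.png");b=cv2.imread("pics/sd19.png");w=cv2.imread("pics/w19.png")
A=cv2.resize(a[110:210,270:370],None,fx=4,fy=4,interpolation=2);B=cv2.resize(b[220:340,240:360],(400,400),interpolation=2)
cv2.imwrite("pics/c19.png",np.hstack([A,B])); crop(w,175,170,375,320,4,"pics/w19c.png")
E
```

```text
19.45 [0.43661048 0.23837103 0.10742311] [1.79973127e+02 3.35525675e-02 1.55901316e+02] [-0.37035308  0.19198435 -3.25288311] 0.04383391892831923 0.13546794106920335
19.5 [0.43657789 0.23837979 0.10745273] [1.79974866e+02 3.24013876e-02 1.55904334e+02] [ 0.03166589 -0.26669923 -1.96380974] 0.04382496320110701 0.10415262258745521
19.55 [0.43654875 0.23835806 0.107422  ] [1.79977361e+02 3.13330174e-02 1.55905470e+02] [-0.49460362  0.5621372  -2.4426147 ] 0.04399470829534887 0.1446673138138332
```

View pics/w19c.png

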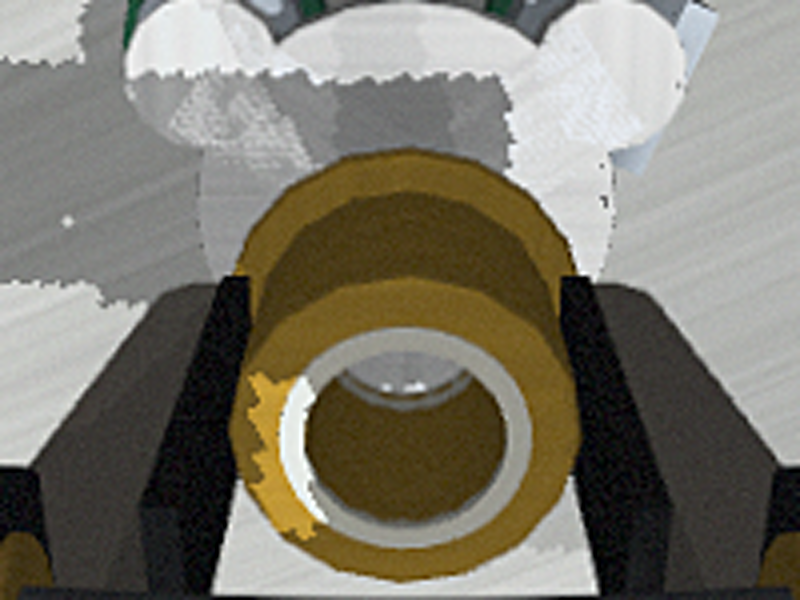

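View pics/c19.png

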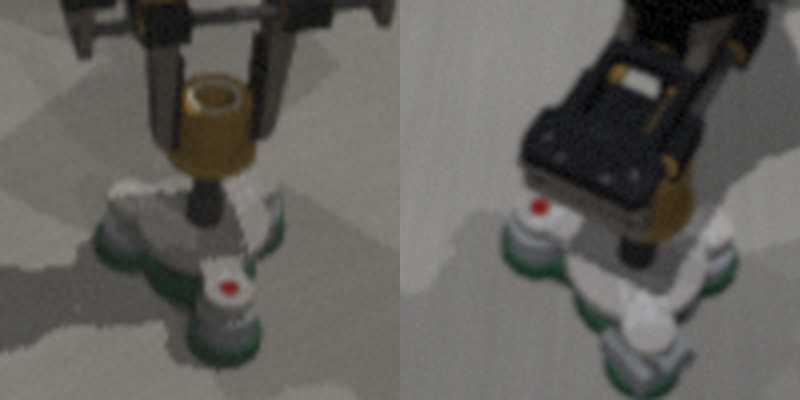

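```bash
python3 - <<'E'
from h import *
a=cv2.imread("pics/sc19.png");b=cv2.imread("pics/sc12.png")
cv2.imwrite("pics/t.png",np.hstack([cv2.resize(a[120:160,305:345],(400,400),interpolation=2),cv2.resize(b[140:180,305:345],(400,400),interpolation=2)]))
E
```

```text
(no output)
```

View pics/t.png

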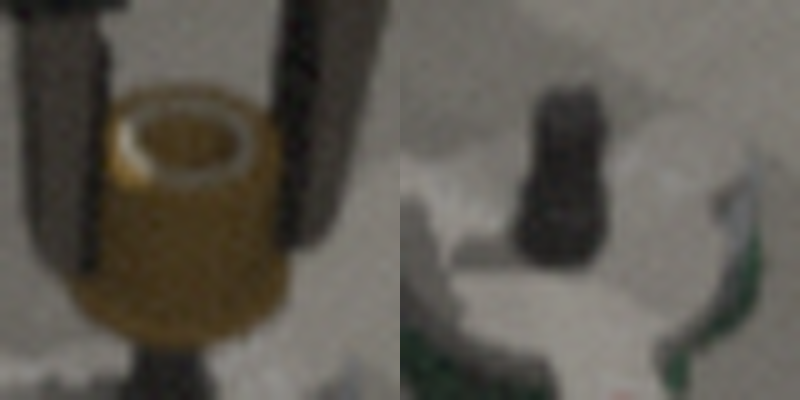

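```bash
python3 - <<'E'
from h import *
r=onz("scene",(305+18.85-.5,120+14.05-.5),.1363); t=onz("scene",(305+17.1-.5,140+10.8-.5),.0873)
print(r,t,r-t, proj("scene",[.437,.238,.1363])-proj("scene",[.437,.238,.0873]),proj("scene",[.437,.238,.0873]),proj("scene",[.437,.238,.1363]))
E
```

```text
[0.43869918 0.23830424 0.1363    ] [0.43915632 0.23744224 0.0873    ] [-0.00045714  0.000862    0.049     ] [  1.56155708 -16.50474366] [321.21744356 149.7040891 ] [322.77900064 133.19934544]
```

send_rows --steps '[{"dx":-0.006,"dy":-0.003,"dz":0,"roll":0},{"dx":-0.006,"dy":-0.003,"dz":0.03,"roll":0},{"dx":-0.006,"dy":-0.003,"dz":0.06,"roll":0},{"dx":-0.006,"dy":-0.003,"dz":0.09,"roll":0},{"dx":-0.006,"dy":-0.003,"dz":0.12,"roll":0},{"dx":-0.006,"dy":-0.003,"dz":0.12,"roll":0},{"dx":-0.006,"dy":-0.003,"dz":0.12,"roll":0}]'

```text
clock: 20.3
eef_pos: [0.4367, 0.2376, 0.0925]
eef_rot: [-180.0, -0.0, 155.9]
contact_force: [0.6, -0.8, -2.7]
grip_width: 0.0439
```

send_rows --steps '[{"dx":-0.002,"dy":0.002,"dz":0.03,"roll":0},{"dx":-0.002,"dy":0.002,"dz":0.06,"roll":0},{"dx":-0.002,"dy":0.002,"dz":0.09,"roll":0},{"dx":-0.002,"dy":0.002,"dz":0.11,"roll":0},{"dx":-0.002,"dy":0.002,"dz":0.11,"roll":0},{"dx":-0.002,"dy":0.002,"dz":0.11,"roll":0},{"dx":-0.002,"dy":0.002,"dz":0.11,"roll":0}]'

```text
clock: 21.0
eef_pos: [0.4373, 0.2378, 0.0797]
eef_rot: [180.0, 0.0, 155.9]
contact_force: [0.9, -0.6, -3.1]
grip_width: 0.0434
```

```bash
python3 look.py w20;  python3 - <<'E'
from h import *
w=cv2.imread("pics/w20.png"); crop(w,175,170,375,320,4,"pics/w20c.png")
E
```

```text
21.0 [0.43728851 0.2378282  0.07966359] [1.79987479e+02 1.60660856e-02 1.55902038e+02] [ 0.85342707 -0.60554447 -3.13499548] 0.04336350032024538 0.1825292145034338
```

View pics/w20c.png

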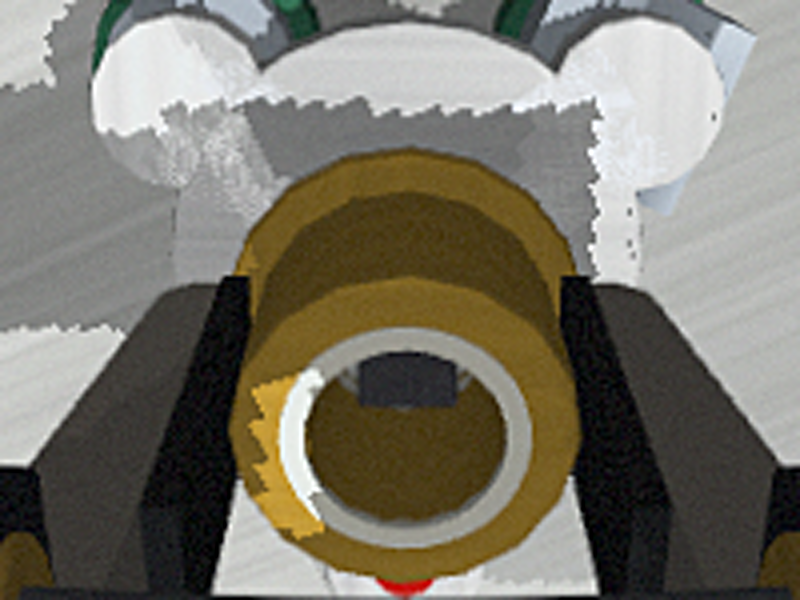

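```bash
python3 - <<'E'
from h import *
import pickle
c,s=pickle.load(open("pics/w20.pkl","rb"))
f=lambda p:((p[0]+.5)/4+175-.5,(p[1]+.5)/4+170-.5)
a=np.radians(155.9);tx=np.array([np.cos(a),np.sin(a)]);ty=np.array([np.sin(a),-np.cos(a)])
e=onz("wrist",f((407,406)),.0873,c)[:2]
for k,q in [("tang",e+.007*tx),("bush",onz("wrist",f((405.5,437)),s["eef_pos"][2]-.0111+.04,c)[:2])]:
    print(k,q,(q-s["eef_pos"][:2])@tx,(q-s["eef_pos"][:2])@ty)
E
```

```text
tang [0.43641013 0.23760453] 0.0007104870502289886 -0.0005628501076307347
bush [0.43681734 0.23719008] 0.0001695381251188793 -0.0007748903390305789
```

send_rows --steps '[{"dx":0.004,"dy":0.002,"dz":0.01,"roll":0},{"dx":0.004,"dy":0.002,"dz":0.025,"roll":0},{"dx":0.004,"dy":0.002,"dz":0.04,"roll":0},{"dx":0.004,"dy":0.002,"dz":0.055,"roll":0},{"dx":0.004,"dy":0.002,"dz":0.07,"roll":0},{"dx":0.004,"dy":0.002,"dz":0.08,"roll":0},{"dx":0.004,"dy":0.002,"dz":0.08,"roll":0},{"dx":0.004,"dy":0.002,"dz":0.08,"roll":0}]'

```text
clock: 21.85
eef_pos: [0.4368, 0.2382, 0.0699]
eef_rot: [180.0, 0.0, 155.9]
contact_force: [0.5, 0.3, -2.2]
grip_width: 0.0437
```

send_rows --steps '[{"dx":0,"dy":-0.001,"dz":0.012,"roll":0},{"dx":0,"dy":-0.001,"dz":0.025,"roll":0},{"dx":0,"dy":-0.001,"dz":0.037,"roll":0},{"dx":0,"dy":-0.001,"dz":0.05,"roll":0},{"dx":0,"dy":-0.001,"dz":0.062,"roll":0},{"dx":0,"dy":-0.001,"dz":0.074,"roll":0},{"dx":0,"dy":-0.001,"dz":0.08,"roll":0},{"dx":0,"dy":-0.001,"dz":0.08,"roll":0},{"dx":0,"dy":-0.001,"dz":0.08,"roll":0}]'

```text
clock: 22.75
eef_pos: [0.4368, 0.2381, 0.0603]
eef_rot: [180.0, 0.0, 155.9]
contact_force: [-1.3, 1.3, -2.7]
grip_width: 0.0441
```

send_rows --steps '[{"dx":0,"dy":0,"dz":0.007,"roll":0},{"dx":0,"dy":0,"dz":0.014,"roll":0},{"dx":0,"dy":0,"dz":0.021,"roll":0},{"dx":0,"dy":0,"dz":0.025,"roll":0},{"dx":0,"dy":0,"dz":0.025,"roll":0},{"dx":0,"dy":0,"dz":0.025,"roll":0}]'

```text
clock: 23.35
eef_pos: [0.4367, 0.2381, 0.0573]
eef_rot: [-180.0, -0.0, 155.9]
contact_force: [0.0, -0.3, -3.3]
grip_width: 0.0436
```

send_rows --steps '[{"dx":0,"dy":0,"dz":0.003,"roll":0},{"dx":0,"dy":0,"dz":0.006,"roll":0},{"dx":0,"dy":0,"dz":0.006,"roll":0},{"dx":0,"dy":0,"dz":0.006,"roll":0}]'

```text
clock: 23.75
eef_pos: [0.4367, 0.2381, 0.0565]
eef_rot: [-180.0, -0.0, 155.9]
contact_force: [0.3, 0.2, -2.1]
grip_width: 0.0437
```

send_rows --steps '[{"dx":0,"dy":0,"dz":0.003,"roll":0},{"dx":0,"dy":0,"dz":0.005,"roll":0},{"dx":0,"dy":0,"dz":0.005,"roll":0},{"dx":0,"dy":0,"dz":0.005,"roll":0}]'

```text
clock: 24.15
eef_pos: [0.4368, 0.2381, 0.0561]
eef_rot: [180.0, 0.0, 155.9]
contact_force: [-1.0, -0.1, -0.4]
grip_width: 0.0435
```

send_rows --steps '[{"dx":0,"dy":0,"dz":0.003,"roll":0},{"dx":0,"dy":0,"dz":0.003,"roll":0},{"dx":0,"dy":0,"dz":0.003,"roll":0}]'

```text
clock: 24.45
eef_pos: [0.4368, 0.2381, 0.056]
eef_rot: [180.0, 0.0, 155.9]
contact_force: [-2.3, -0.9, 4.5]
grip_width: 0.0441
```

```bash
python3 look.py w21
```

```text
24.45 [0.4368392  0.23812153 0.05601188] [1.79999813e+02 6.80085848e-03 1.55906758e+02] [-2.31728756 -0.92330833  4.53261691] 0.04410344478378965 0.09532527571674083
```

send_rows --steps '[{"dx":0,"dy":0,"dz":0,"roll":0},{"dx":0,"dy":0,"dz":0,"roll":0},{"dx":0,"dy":0,"dz":0,"roll":0},{"dx":0,"dy":0,"dz":0,"roll":0},{"dx":0,"dy":0,"dz":0,"roll":0}]' --gripper 0.7

```text
clock: 25.0
eef_pos: [0.4367, 0.2381, 0.0555]
eef_rot: [-180.0, 0.0, 155.9]
contact_force: [-0.9, 0.5, -0.4]
grip_width: 0.0645
```

```bash
python3 look.py w22;  python3 - <<'E'
from h import *
w=cv2.imread("pics/w22.png"); crop(w,175,170,375,320,4,"pics/w22c.png")
E
```

```text
25.0 [0.43672715 0.23806164 0.05548746] [-1.79998176e+02  2.64032929e-04  1.55899310e+02] [-0.91569523  0.46280972 -0.44134587] 0.06445006850703816 0.12007426069726539
```

View pics/w22c.png

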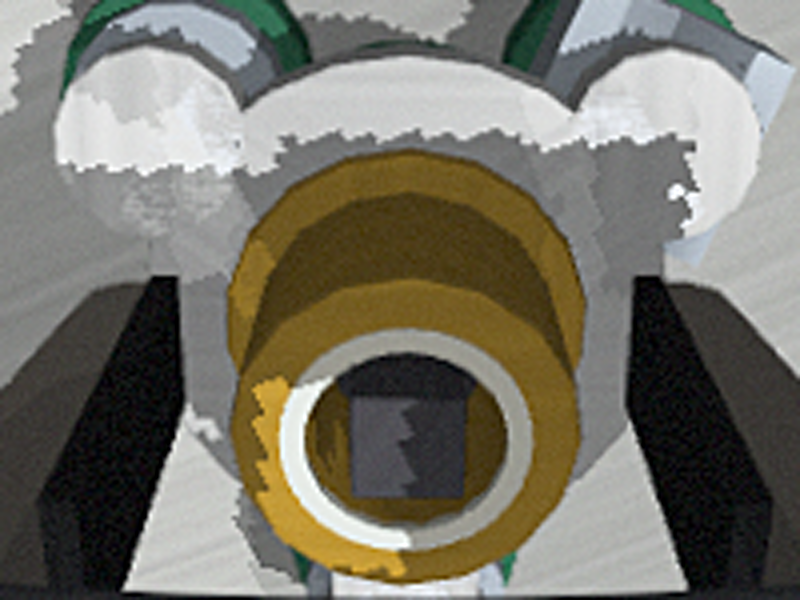

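Bushing is down around the spigot with the tang centred (tang at ~408,445 in the crop, bore centre ~406,437). Raise straight up and check.

send_rows --steps '[{"dx":0,"dy":0,"dz":-0.03,"roll":0},{"dx":0,"dy":0,"dz":-0.12,"roll":0},{"dx":0,"dy":0,"dz":-0.3,"roll":0},{"dx":0,"dy":0,"dz":-0.6,"roll":0},{"dx":0,"dy":0,"dz":-0.9,"roll":0},{"dx":0,"dy":0,"dz":-1,"roll":0},{"dx":0,"dy":0,"dz":-1,"roll":0}]'

```text
clock: 25.75
eef_pos: [0.4383, 0.2385, 0.1782]
eef_rot: [179.8, 0.2, 155.9]
contact_force: [-0.2, -0.7, -0.0]
grip_width: 0.0643
```

send_rows --steps '[{"dx":0,"dy":0,"dz":-0.33,"roll":0},{"dx":0,"dy":0,"dz":-0.33,"roll":0},{"dx":0,"dy":0,"dz":-0.33,"roll":0},{"dx":0,"dy":0,"dz":-0.33,"roll":0},{"dx":0,"dy":0,"dz":-0.33,"roll":0}]'

```text
clock: 26.25
eef_pos: [0.4357, 0.2378, 0.2132]
eef_rot: [-179.9, -0.2, 155.9]
contact_force: [-0.4, 0.2, -0.4]
grip_width: 0.0644
```

```bash
python3 look.py w23;python3 look.py sc23 scene; python3 look.py sd23 side;  python3 - <<'E'
from h import *
a=cv2.imread("pics/sc23.png");b=cv2.imread("pics/sd23.png");w=cv2.imread("pics/w23.png")
A=cv2.resize(a[120:220,270:370],None,fx=4,fy=4,interpolation=2);B=cv2.resize(b[230:350,240:360],(400,400),interpolation=2)
cv2.imwrite("pics/c23.png",np.hstack([A,B])); crop(w,205,130,345,260,5.5,"pics/w23c.png")
E
```

```text
26.25 [0.43567376 0.23778655 0.21323586] [-1.79873240e+02 -1.56642222e-01  1.55899935e+02] [-0.42072177  0.16301028 -0.36976794] 0.06436958301617426 0.3793711418127188
26.3 [0.43585936 0.23781999 0.21355468] [-1.79891685e+02 -1.32433606e-01  1.55895052e+02] [-0.25102171  0.39937922 -0.1544919 ] 0.06401136128798787 0.4210294614120954
26.35 [0.43607023 0.23788238 0.2139031 ] [-1.79914694e+02 -1.02061857e-01  1.55899126e+02] [-0.55031222 -1.01789327 -0.23230339] 0.06441352952910921 0.5507204711424981
```

View pics/w23c.png

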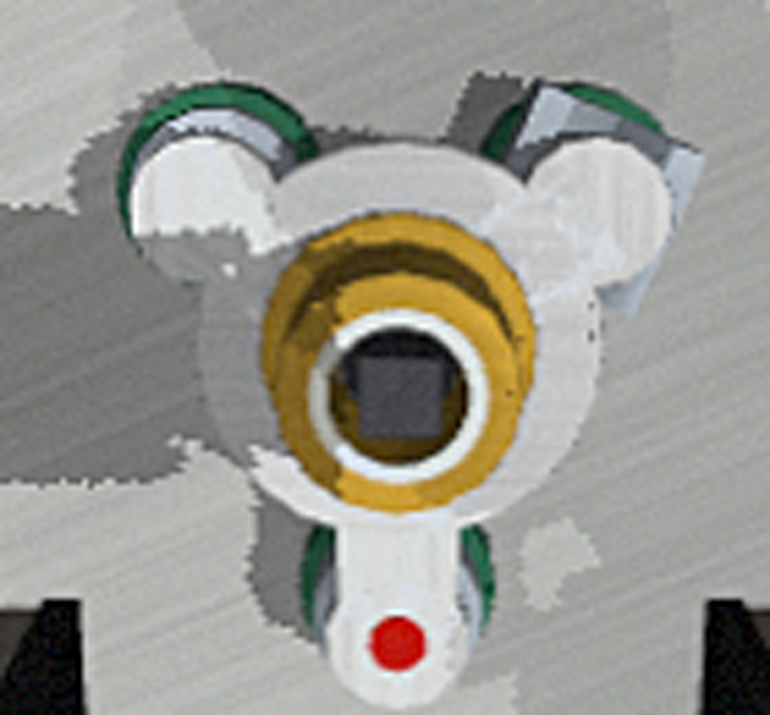

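View pics/c23.png

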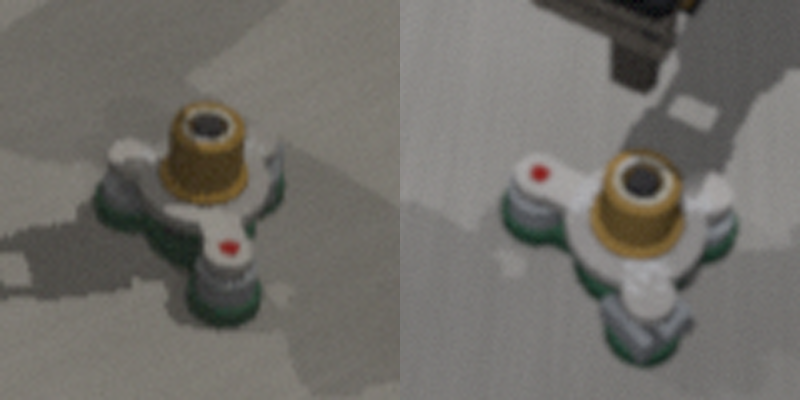

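View pics/sc23.png

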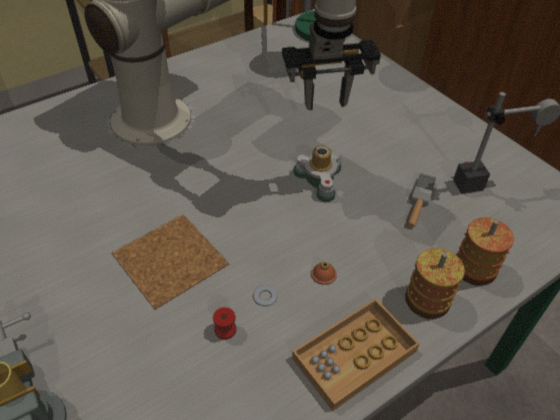

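```bash
python3 - <<'E'
from h import *
import pickle
f=lambda p:((p[0]+.5)/5.5+205-.5,(p[1]+.5)/5.5+130-.5)
c,s=pickle.load(open("pics/w23.pkl","rb"))
print("ring",onz("wrist",f((398.5,395)),.0853,c),"dot",onz("wrist",f((398,643)),.0453,c),"flange far",onz("wrist",f((400,212)),.0503,c))
a=cv2.imread("pics/scene0.png");b=cv2.imread("pics/sc23.png")
for n,(x0,y0,x1,y1) in dict(spool=(205,300,245,345),washer=(248,284,282,308),dome=(308,258,340,286),brush=(400,170,440,230)).items():
    print(n,cv2.absdiff(a[y0:y1,x0:x1],b[y0:y1,x0:x1]).mean().round(1))
E
```

```text
ring [0.43665793 0.23728716 0.0853    ] dot [0.49331162 0.21194709 0.0453    ] flange far [0.41259371 0.24836968 0.0503    ]
spool 3.1
washer 3.1
dome 2.9
brush 7.2
```

```bash
python3 - <<'E'
from h import *
a=cv2.imread("pics/scene0.png");b=cv2.imread("pics/sc23.png")
cv2.imwrite("pics/br.png",np.hstack([cv2.resize(i[165:235,390:450],(360,420)) for i in (a,b)]))
E
```

```text
(no output)
```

View pics/br.png

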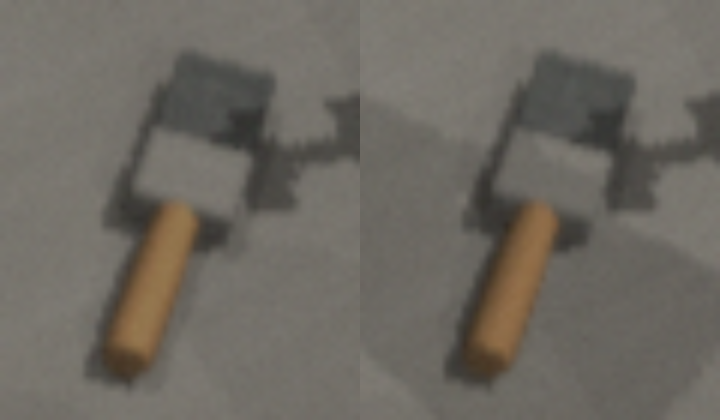

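The brush has not moved; only the arm's shadow across it changed. Handing in.

```bash
python3 -c "
from plant import env
print(env.hand_in())"
```

```text
the job is handed in; nothing more can be done
None
```

The stage is seated on the green base and the bushing sits flange down over its spigot. I handed the job in at about 26.4 s of the 67 s, with the arm clear of everything.

- **Stage:** I lifted it by the tang, lowered it until the base took its weight, and let go. Measured by the wrist camera before the bushing went on, it was at (0.4367, 0.2375) with yaw -24.3°. The base measured (0.4368, 0.2374) and -24.1°. Assuming it was at its seated height, its features fitted within 0.2 mm. In the last pictures its features had not visibly moved.
- **Bushing:** I lowered it in sub-millimetre steps at the end and released it at about 4.5 N upward on the tool. Its bore measured (0.4367, 0.2373), about 0.2 mm off the stage's axis. Height and flatness were judged from the contact height, about 0.4 mm below the expected 56.4 mm, and from pictures in which it looks flat.
- **Bystanders:** the spool, washer, dome cap and brush look unmoved. The brush's image check came out higher (7.2 against about 3 for the others). A close look showed only the arm's shadow had changed.
- **Disagreement:** the scene camera reads about 2 mm off the wrist camera in x, within its stated accuracy; I went by the wrist camera.

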